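# Raise the tester's guard window to the mark

## Robot

A 6-joint arm with a two-finger parallel gripper is mounted at the origin on the work surface. World frame = base frame: x ahead of the robot, y to its left, z up, the work surface at z = 0. Lengths are in mm, angles in rad, forces in N, time in s.
With the tool pointing down it reaches from about 425 to 950 mm from the base axis. Payload 14.7 kg.
Tool frame: the origin (TCP) lies midway between the tips of the shut fingers; the grasp point (between the pads) lies 19 mm behind it; z points along the fingers, y is the direction in which the jaws open and shut (so a half turn about z gives the same grasp; the last joint's range is limited). The gripper opens to 85 mm and grips with 20 to 120 N. Pads are 22 mm wide; open, the fingers measure 114 mm over their backs; the gripper's body (76 mm by 85 mm) begins 54 mm behind the grasp point. The pads swing forward as they close: fully open they stand 13 mm farther back than shut.
Start: joints at [-1.367, 0.48, 1.596, -0, 1.065, -0.047], TCP at [161.333, -629.654, 231.297] pointing down, gripper open.
Joint ranges: [-2.75, 2.75], [-0.82, 2.05], [0.23, 2.67], [-1.56, 4.7], [0.09, 2.69], [-2.92, 2.92]. Speed limits (rad/s): [1.89, 1.89, 2.39, 3.01, 3.01, 3.01].

## Interface

Orientations are given as a rotation vector (axis times angle).
In Python, from station import monitor, viewer, sign_off gives the robot as it stands.
- The arm moves only by the tool move_arm, never from a script. Its argument "increments" is a list of rows, each an object with "offset": the shift along the tool's x, y, z each as a share of 0.2 m, from -1 to 1, a list of three; "turn": the turn about the tool's z as a share of 360 degrees, from -1 to 1; "hand": the gripper command: -1 is fully open, 1 is shut, values between are in proportion. In form: [{"offset": [x, y, z], "turn": turn, "hand": hand}, ...]. A call has exactly 5 rows; each row is the pose to reach, as a shift and turn from the pose measured when the call began, along the tool's axes at that moment, turning the shorter way round; what a row does not reach only later rows make up. A row lasts 1/8 s, in which the tool goes at most 62.5 mm and 10.7 degrees, less where a joint would pass 70% of its speed; a pose out of reach is approached as far as the arm can. A call with a number of a shift or a turn outside -1 to 1 is refused whole. A call with a gripper value outside its range is refused whole. The fingers move at their own pace and stop on an object; "force" is the grip in N (left out, the last holds). Time passes only in rows, so rows that repeat a pose let the fingers close, or fill a call up. It gives the time, the measured TCP pose, the force and the opening at its end, in the units of the state.
- monitor.observe(): the state, without advancing time (a new reading comes with each control period).
- viewer.capture(name): name is "scene" or "top"; returns the picture (480x640x3 uint8, blue, green, red); there is no depth.
- viewer.calibration(name): a dict with "K" (3x3 intrinsics, pixels), "xyz" and "rotation" of the camera in the world. Camera axes: x right, y down, z forward; pixel columns grow to the right and rows downward; lengths in mm; the calibration is good to about 2 mm. A picture is of the moment at which its call begins. calibration takes no time and is no camera call.
- sign_off(): hands the job in, once; it reports no verdict.
The state is a dict: "clock": time; "joint_positions": joint angles; "dq": joint speeds; "effort": joint torques, N m; "ee_pos": TCP position; "tool_rot": TCP orientation; "force": force on the tool from outside, world axes, zero at the start; "torque": the same for the moment, N m; "width": opening from 0.0 (shut) to 1.0 (fully open).
Only numpy, scipy, OpenCV 4.12 (cv2) and the standard library are available. Lean on these libraries where they do the work, as an engineer would, in place of code of your own. Each camera call takes 0.05 s, during which the arm holds its last target.

## Task

Raise the clear guard window of the bench spring tester: with the fingertips, push it up from underneath the lip along its bottom edge until the window's steel pointer is level with the pointer of the mark clamped on the side rail, then come away and leave the window standing there. Do not pinch the lip, and leave the loose parts on the bench alone.

Things in the scene. Friction and masses are not known exactly. Their poses are not given: they have to be found in the camera images.
- window (a joint): height the guard window is raised, m: 0 = down, 0.21 = top stop; starts at 0 to 0.05. A clear pane in an aluminium frame, 270 x 150 mm, sliding straight up on two steel columns 330 mm apart. A hidden counterweight balances its 0.8 kg to within about 2 N and guide friction (4.5 N) holds it wherever it is left; raising it slowly takes about 3 to 7 N.
- lip_edge (a point): middle of the lip's lower outer edge; moves with the window (90 mm above the bench when down). x points level into the machine, square to the pane; y left; z up. The lip is a ledge 240 mm long in y: black rubber (lip_pad, 12 mm) with aluminium (lip_cap, 6 mm) on top; its flat underside runs 46 mm along +x. Only the bench lies below; the 70 mm high deck begins 65 mm along +x, the pane 50 mm.
- window_pointer (a point): outer end of the window's steel pointer, a flat finger, 44 mm wide in x and 5 mm thick, on the left side of the window (as seen from the robot), at mid-thickness; moves with the window, always 15 mm higher than lip_edge
- mark_pointer (a point): inner end of the mark's steel pointer (5 mm thick, mid-thickness). The mark is a dark steel block, 34 mm wide, 26 mm high, clamped on the upright aluminium rail left of the window, 205 to 285 mm above the bench; 3 mm gap to the end of the window's pointer when level. It is fixed and does not stop the window. Axes as for lip_edge.
- tester: the tester, fixed to the bench: black deck 200 x 540 x 70 mm, two columns, a dark crosshead on top (460 mm above the bench) and a damper standing behind the window. Origin on the bench, midway between the columns, 80 mm along +x from lip_edge; x points into the machine, away from the robot side; turned by up to 0.25 rad
- spare_damper: loose bystander: upright aluminium damper cartridge, 40 mm diameter, 95 mm tall, origin at the centre of its foot
- steel_collar: loose bystander: steel ring, 56 mm diameter, 22 mm tall, origin at the centre of its underside
- parts_bin: loose bystander: open blue bin, 110 x 90 x 50 mm, origin at the centre of its underside

How it is judged (in metres and radians):
On the way:
1. the window is pushed up by the fingers from beneath the lip (lip pad touched by the fingers while the window is more than 70 mm up) (contact force between lip_pad and the fingers above 0.5 N and value of joint window above 0.07 m), for 0.2 s.
At the end, for the whole second after the job is handed in: The window stands still with its pointer within 7 mm of the height of the mark's pointer, and the three loose parts are where they were (within 20 mm) (z of window_pointer in the frame of mark_pointer between -0.007 and 0.007 m and velocity of joint window between -0.003 and 0.003 m/s and distance of each of spare_damper, steel_collar, parts_bin from where it was at the start of the episode below 0.02 m); the robot touches nothing.
It fails at once if the lip is pinched: the fingers press on its underside layer and its top layer at once (contact force between each of lip_pad, lip_cap and the fingers above 1 N).
It fails at once if a loose part is moved by more than 20 mm, lifted or tipped over (distance of any of spare_damper, steel_collar, parts_bin from where it was at the start of the episode above 0.02 m or angle between any of spare_damper, steel_collar, parts_bin's own z axis and vertical above 0.3 rad).
It also fails if it takes over 45 s, if anything falls off the work surface, if the arm or the gripper's body presses on something with over 40 N, if the wrist force passes 120 N, or if a joint passes its speed limit or range.

## Working session

There is one attempt and no reset: what is moved stays moved. The work goes in short steps, Python scripts to look and compute and a tool call to move; the robot and the scene stay as the last step left them, time stands still between calls to the robot, and variables do not carry over. Pictures are saved under pics/ and viewed, and the job is handed in when it is done.

Besides the shell and the picture viewer there is one more tool, called after "Call:" as a command line: name --argument value ..., lists and objects as JSON in quotes. move_arm: Moves the arm, as the interface text tells. Its arguments: {"type":"object","properties":{"increments":{"type":"array","items":{"type":"object","properties":{"offset":{"type":"array","items":{"type":"number"}},"turn":{"type":"number"},"hand":{"type":"number"}}}},"force":{"type":"number"}},"required":["increments"]}

```bash
mkdir -p pics
python3 - <<'E'
from station import monitor, viewer
import cv2
for n in("scene","top"):
    cv2.imwrite(f"pics/{n}0.png",viewer.capture(n)); c=viewer.calibration(n); print(n,c)
print(monitor.observe())
E
```

```text
scene {'K': array([[602.26862952,   0.        , 310.2940655 ],
       [  0.        , 602.26862952, 228.0621333 ],
       [  0.        ,   0.        ,   1.        ]]), 'xyz': array([ 621.77770905,  452.62849757, 1179.08530938]), 'rotation': array([-0.10311782, -3.07211946,  0.60795914])}
top {'K': array([[460.94630798,   0.        , 322.47601892],
       [  0.        , 460.94630798, 231.41632442],
       [  0.        ,   0.        ,   1.        ]]), 'xyz': array([ 540.06322004,   18.59233136, 1051.76949132]), 'rotation': array([-2.15843765,  2.19805364, -0.11739492])}
{'clock': 0.1, 'joint_positions': array([-1.36659608e+00,  4.80766129e-01,  1.59680650e+00,  2.06103384e-05,
        1.06510860e+00, -4.65919628e-02]), 'dq': array([-2.99312304e-06, -2.11515987e-03, -1.61772051e-03, -1.23907420e-04,
       -1.17219291e-03,  3.08758802e-04]), 'effort': array([-1.80956736e-04, -9.52255940e+01, -4.31040537e+01, -2.25411709e-04,
        5.32315506e-03,  2.40075633e-05]), 'ee_pos': array([ 161.26831754, -629.29502244,  230.7401416 ]), 'tool_rot': array([-3.11584939e+00, -3.92760424e-01,  1.06347411e-04]), 'force': array([-0.21665983,  0.05925869,  0.9150923 ]), 'torque': array([-0.01473841,  0.01908987,  0.02123511]), 'width': 0.9977249607560605}
```

View pics/scene0.png

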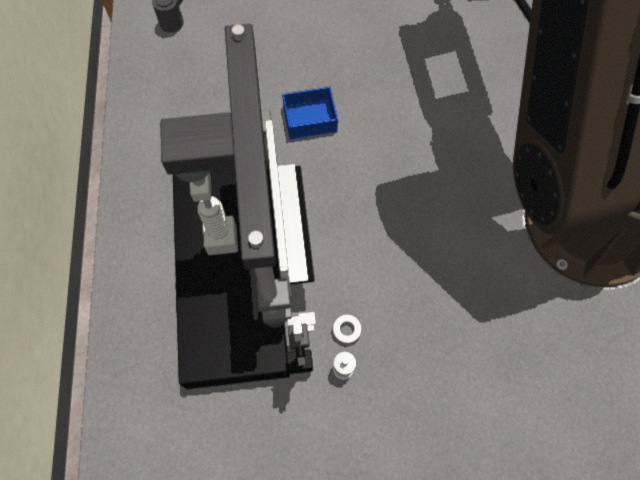

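View pics/top0.png

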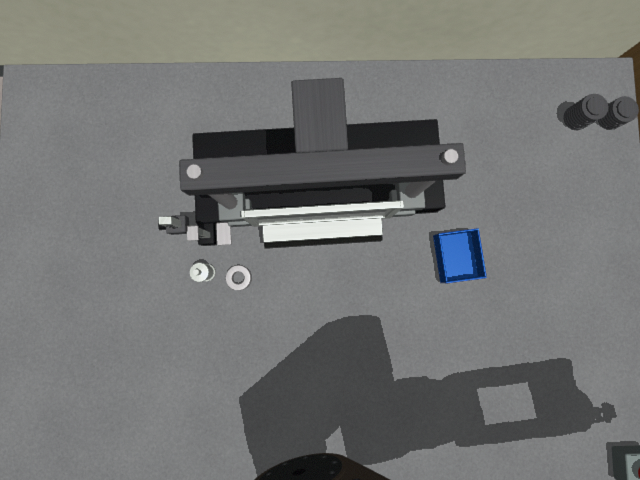

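Run:
```python
import cv2
a=cv2.imread("pics/top0.png"); cv2.imwrite("pics/topz.png",cv2.resize(a[185:285,150:290],None,fx=5.5,fy=5.5,interpolation=cv2.INTER_CUBIC))
b=cv2.imread("pics/top0.png"); cv2.imwrite("pics/topl.png",cv2.resize(b[180:260,235:395],None,fx=5,fy=5,interpolation=cv2.INTER_CUBIC))
a=cv2.imread("pics/scene0.png"); cv2.imwrite("pics/scz.png",cv2.resize(a[280:410,240:380],None,fx=4.5,fy=4.5,interpolation=cv2.INTER_CUBIC))
cv2.imwrite("pics/scl.png",cv2.resize(a[110:300,240:340],None,fx=3.1,fy=3.1,interpolation=cv2.INTER_CUBIC))
```

```text
(no output)
```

View pics/topz.png

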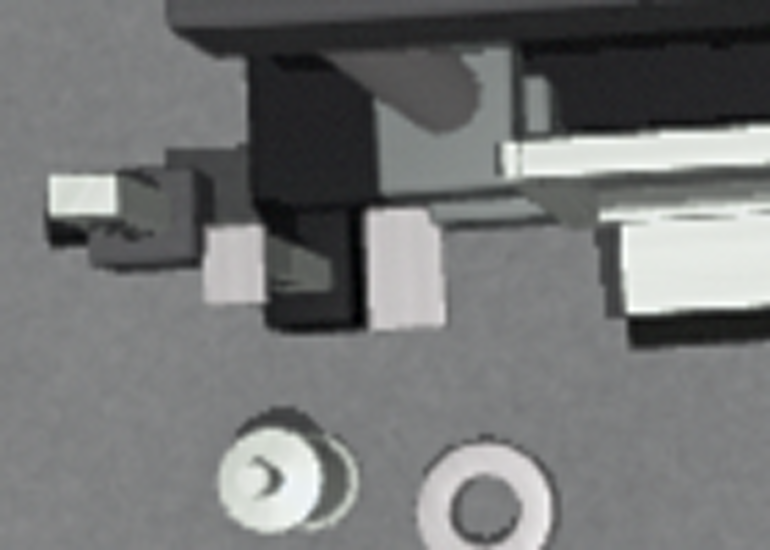

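View pics/topl.png

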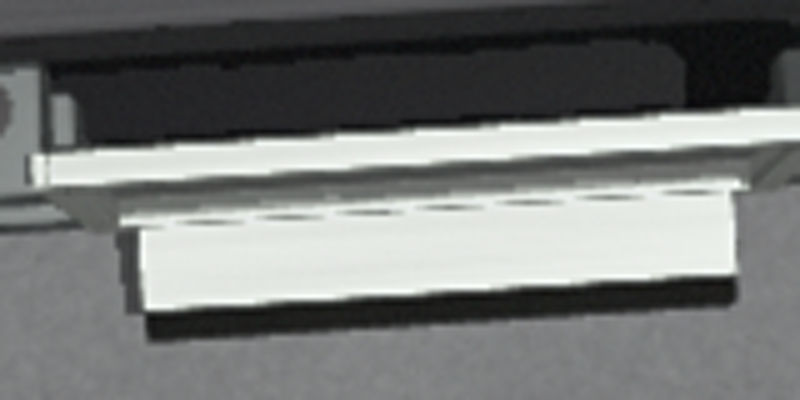

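View pics/scz.png

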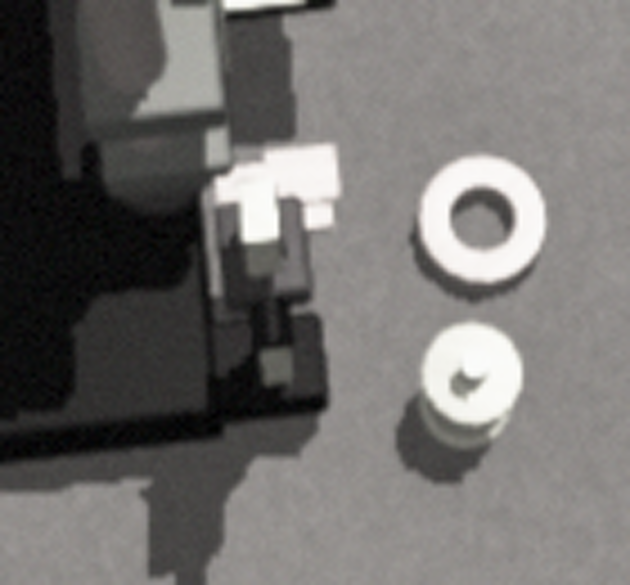

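View pics/scl.png

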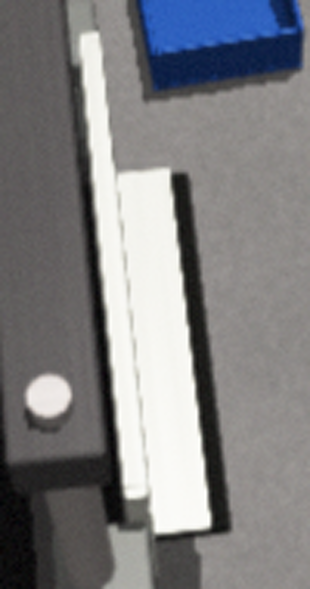

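```bash
cat > h.py <<'E'
import numpy as np, cv2
from scipy.optimize import least_squares
from scipy.spatial.transform import Rotation as R
from station import viewer
C={n:viewer.calibration(n) for n in("top","scene")}
def proj(n,P):
    c=C[n]; q=R.from_rotvec(c["rotation"]).inv().apply(np.atleast_2d(P)-c["xyz"]); 
    u=q@c["K"].T; return u[:,:2]/u[:,2:]
def tri(a,b):
    f=lambda P:np.r_[proj("top",P)[0]-a,proj("scene",P)[0]-b]
    s=least_squares(f,[650,0,100]); return s.x, np.abs(s.fun).max()
def ray(n,px,z):
    f=lambda P:proj(n,[P[0],P[1],z])[0]-px
    return least_squares(f,[600,0]).x
E
python3 - <<'E'
from h import *
np.set_printoptions(precision=1,suppress=True)
print(proj("top",[540,18,0]),proj("scene",[621,452,0]))
for k,a,b in [("cap L",(264.4,242.4),(308.4,280)),("cap R",(382,235),(294.8,164.2)),("pad L",(264.4,248.2),(314.2,281)),("pad R",(382,240.6),(300.6,165.8)),("boltL",(194,172),(256,239.5)),("boltR",(451,156),(237.5,31.5)),("collar",(238,278),(347,329.5)),("frameL",(241,214),(283.5,268)),("damper",(199,271.5),(344.5,362))]:
    print(k,*tri(a,b))
for z in(90,):
    for p in[(193,133),(437,120),(445,209)]: print(ray("top",p,70))
for p in[(181,383),(290,373)]: print(ray("scene",p,70))
E
```

```text
[[317.4 275.6]] [[313.8 475.6]]
cap L [608.3 123.  130. ] 0.06631116598711628
cap R [ 618.9 -112.2  137.6] 0.3830838151153273
pad L [597.4 123.7 123.7] 0.25670790366294227
pad R [ 608.  -113.1  128.1] 0.19350196262826103
boltL [674.8 173.1 472.5] 0.31073639264201347
boltR [ 691.  -156.8  471.3] 0.6194017946294821
collar [538.4 194.3  21.6] 0.17363118481614492
frameL [647.5 145.9 273.8] 0.5287868341173692
damper [552.9 266.1  79.5] 0.15085537887563305
[854.1 283.5]
[ 875.3 -250.6]
[ 677.8 -259.5]
[849.3 282.1]
[652.3 277.6]
```

Run:
```python
from h import *
np.set_printoptions(precision=1,suppress=True)
yaw=0.049; M=np.array([[np.cos(yaw),-np.sin(yaw)],[np.sin(yaw),np.cos(yaw)]]); T=np.array([682.9,8.2])
loc=lambda p:M.T@(np.array(p)-T)
print("win ptr end", [loc(ray("top",p,z)) for z in(130,135) for p in[(216.8,223.2),(217,244.6)]])
for z in(205,220,235,250,265,285):print(z,"mark end",[loc(ray("top",p,z)) for p in[(198.2,226),(198.2,240)]])
g=lambda p:T+M@np.array(p)
# predicted in scene
for nm,x,y,z in[("wp",x,y,132) for x in(-60,-16) for y in(185,150)]: print(nm,x,y,proj("scene",[*g((x,y)),z]),proj("top",[*g((x,y)),z]))
print((np.array([[265,145],[340,145],[340,200],[305,203],[330,228],[215,170],[265,235],[240,175],[280,240]])/4.5+[240,280]))
```

```text
win ptr end [array([-24.1, 211.4]), array([-67.1, 213. ]), array([-24.8, 210.4]), array([-67.5, 211.9])]
205 mark end [array([-36.6, 230. ]), array([-62.5, 231.1])]
220 mark end [array([-38.5, 226.2]), array([-63.9, 227.3])]
235 mark end [array([-40.4, 222.4]), array([-65.3, 223.5])]
250 mark end [array([-42.2, 218.7]), array([-66.7, 219.7])]
265 mark end [array([-44.1, 214.9]), array([-68.1, 215.9])]
285 mark end [array([-46.6, 209.9]), array([-70. , 210.9])]
wp -60 185 [[307.7 316. ]] [[230.7 240. ]]
wp -60 150 [[305.5 297. ]] [[248.2 238.9]]
wp -16 185 [[283.  318.8]] [[229.6 218.2]]
wp -16 150 [[281.1 299.7]] [[247.1 217.1]]
[[298.9 312.2]
 [315.6 312.2]
 [315.6 324.4]
 [307.8 325.1]
 [313.3 330.7]
 [287.8 317.8]
 [298.9 332.2]
 [293.3 318.9]
 [302.2 333.3]]
```

Run:
```python
from h import *
np.set_printoptions(precision=1,suppress=True)
yaw=0.049; M=np.array([[np.cos(yaw),-np.sin(yaw)],[np.sin(yaw),np.cos(yaw)]]); T=np.array([682.9,8.2])
g=lambda p:T+M@np.array(p)
a=cv2.imread("pics/scene0.png")[280:410,240:380]; S=6
b=cv2.resize(a,None,fx=S,fy=S,interpolation=cv2.INTER_CUBIC)[:600]
def box(xs,ys,z,col):
    q=np.array([proj("scene",[*g((x,y)),z])[0] for x,y in[(xs[0],ys[0]),(xs[1],ys[0]),(xs[1],ys[1]),(xs[0],ys[1])]])
    q=((q-[240,280]+.5)*S).astype(int); cv2.polylines(b,[q],True,col,1)
box((-67,-24),(178,212),134,(0,0,255))
for z,c in((240,(255,0,0)),(255,(0,255,0)),(270,(255,255,0))): 
  yy=215; box((-68,-43),(yy,yy+28),z,c)
cv2.imwrite("pics/ov.png",b)
```

```text
(no output)
```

View pics/ov.png

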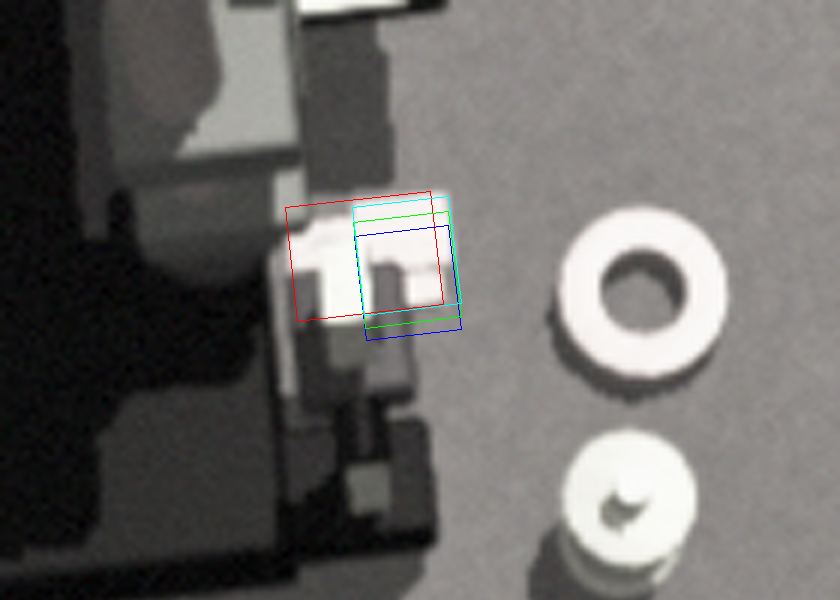

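Run:
```python
from h import *
np.set_printoptions(precision=1,suppress=True)
for v in(190,193,196):
  for u in (448,451): print(tri((198.0,240),(240+u/6-.5+.0,280+v/6-.5)))
```

```text
(array([604.2, 218.7, 273.1]), np.float64(0.3146282873400139))
(array([603.7, 218.7, 273.3]), np.float64(0.07157167229138395))
(array([604.2, 219.1, 271.6]), np.float64(0.28315107499187775))
(array([603.8, 219.1, 271.8]), np.float64(0.04010613689993647))
(array([604.3, 219.5, 270.2]), np.float64(0.2516770046522083))
(array([603.9, 219.5, 270.3]), np.float64(0.008643818400003056))
```

Call:
move_arm --increments '[{"offset":[0,0.25,-0.25],"turn":0,"hand":1},{"offset":[0,0.5,-0.5],"turn":0,"hand":1},{"offset":[0,0.75,-0.75],"turn":0,"hand":1},{"offset":[0,1,-1],"turn":0,"hand":1},{"offset":[0,1,-1],"turn":0,"hand":1}]'

```text
clock: 0.72
ee_pos: [211.2, -824.3, 431.7]
tool_rot: [-3.117, -0.393, 0.0]
force: [0.1, -1.6, 0.4]
width: 0.002
```

Call:
move_arm --increments '[{"offset":[0,0.25,0],"turn":0,"hand":1},{"offset":[0,0.5,0],"turn":0,"hand":1},{"offset":[0,0.75,0],"turn":0,"hand":1},{"offset":[0,1,0],"turn":0,"hand":1},{"offset":[0,1,0],"turn":0,"hand":1}]'

```text
clock: 1.35
ee_pos: [236.6, -923.2, 389.6]
tool_rot: [3.061, 0.386, 0.011]
force: [0.3, 0.8, 0.6]
width: 0.001
```

Run:
```python
from station import monitor
from scipy.spatial.transform import Rotation as R
s=monitor.observe(); print(s["clock"],s["joint_positions"].round(3),s["ee_pos"].round(1),R.from_rotvec(s["tool_rot"]).as_matrix().round(3))
```

```text
1.35 [-1.352  0.995  0.235  0.002  1.855 -0.032] [ 236.6 -923.2  389.6] [[ 0.969  0.248  0.014]
 [ 0.248 -0.967 -0.055]
 [-0.     0.057 -0.998]]
```

Call:
move_arm --increments '[{"offset":[0,1,0],"turn":0,"hand":1},{"offset":[0,1,0],"turn":0,"hand":1},{"offset":[0,1,0],"turn":0,"hand":1},{"offset":[0,1,0],"turn":0,"hand":1},{"offset":[0,1,0],"turn":0,"hand":1}]'

```text
clock: 1.98
ee_pos: [247.5, -965.6, 342.6]
tool_rot: [3.002, 0.378, 0.022]
force: [-0.1, 0.1, 0.3]
width: 0.001
```

Call:
move_arm --increments '[{"offset":[0,1,-1],"turn":0,"hand":1},{"offset":[0,1,-1],"turn":0,"hand":1},{"offset":[0,1,-1],"turn":0,"hand":1},{"offset":[0,1,-1],"turn":0,"hand":1},{"offset":[0,1,-1],"turn":0,"hand":1}]'

```text
clock: 2.6
ee_pos: [242.5, -946.6, 434.2]
tool_rot: [2.943, 0.371, 0.033]
force: [-0.1, -0.0, -0.5]
width: -0.0
```

```bash
cat > st.py <<'E'
from station import monitor
from scipy.spatial.transform import Rotation as R
import numpy as np
s=monitor.observe(); q=s["joint_positions"];p=s["ee_pos"]; m=R.from_rotvec(s["tool_rot"]).as_matrix()
print(s["clock"],q.round(3),p.round(1),"r",np.hypot(p[0],p[1]).round(1),"F",s["force"].round(1),"dq",abs(s["dq"]).max().round(3));print(m.round(3))
E
python3 st.py
```

```text
2.6 [-1.353  0.952  0.235  0.006  1.778 -0.031] [ 242.5 -946.6  434.2] r 977.2 F [-0.1 -0.  -0.5] dq 0.059
[[ 0.969  0.244  0.043]
 [ 0.248 -0.954 -0.17 ]
 [-0.     0.175 -0.985]]
```

Call:
move_arm --increments '[{"offset":[0,1,0],"turn":0,"hand":1},{"offset":[0,1,0],"turn":0,"hand":1},{"offset":[0,1,0],"turn":0,"hand":1},{"offset":[0,1,0],"turn":0,"hand":1},{"offset":[0,1,0],"turn":0,"hand":1}]'

```text
clock: 3.22
ee_pos: [252.8, -986.8, 399.9]
tool_rot: [2.884, 0.364, 0.043]
force: [0.1, -0.2, -0.6]
width: 0.003
```

Call:
move_arm --increments '[{"offset":[0,1,0],"turn":0,"hand":1},{"offset":[0,1,0],"turn":0,"hand":1},{"offset":[0,1,0],"turn":0,"hand":1},{"offset":[0,1,0],"turn":0,"hand":1},{"offset":[0,1,0],"turn":0,"hand":1}]'

```text
clock: 3.85
ee_pos: [261.3, -1019.9, 379.5]
tool_rot: [2.823, 0.356, 0.053]
force: [-0.2, -0.8, 0.3]
width: -0.001
```

Call:
move_arm --increments '[{"offset":[0,1,0],"turn":0,"hand":1},{"offset":[0,1,0],"turn":0,"hand":1},{"offset":[0,1,0],"turn":0,"hand":1},{"offset":[0,1,0],"turn":0,"hand":1},{"offset":[0,1,0],"turn":0,"hand":1}]'

```text
clock: 4.47
ee_pos: [268.3, -1047.4, 371.5]
tool_rot: [2.762, 0.348, 0.063]
force: [-0.7, 0.3, 0.9]
width: 0.004
```

```bash
python3 st.py
```

```text
4.475 [-1.352  1.038  0.236  0.011  1.508 -0.031] [  268.3 -1047.4   371.5] r 1081.2 F [-0.7  0.3  0.9] dq 0.015
[[ 0.969  0.232  0.087]
 [ 0.248 -0.907 -0.341]
 [-0.     0.352 -0.936]]
```

Call:
move_arm --increments '[{"offset":[0,1,0],"turn":0,"hand":1},{"offset":[0,1,0],"turn":0,"hand":1},{"offset":[0,1,0],"turn":0,"hand":1},{"offset":[0,1,0],"turn":0,"hand":1},{"offset":[0,1,0],"turn":0,"hand":1}]'

```text
clock: 5.1
ee_pos: [274.2, -1070.3, 374.6]
tool_rot: [2.701, 0.341, 0.073]
force: [-0.1, 0.2, -0.6]
width: 0.004
```

Call:
move_arm --increments '[{"offset":[0,1,0],"turn":0,"hand":1},{"offset":[0,1,0],"turn":0,"hand":1},{"offset":[0,1,0],"turn":0,"hand":1},{"offset":[0,1,0],"turn":0,"hand":1},{"offset":[0,1,0],"turn":0,"hand":1}]'

```text
clock: 5.72
ee_pos: [279.0, -1089.0, 387.6]
tool_rot: [2.64, 0.333, 0.082]
force: [0.9, 0.4, 0.8]
width: 0.001
```

Call:
move_arm --increments '[{"offset":[0,1,0.2],"turn":0,"hand":1},{"offset":[0,1,0.2],"turn":0,"hand":1},{"offset":[0,1,0.2],"turn":0,"hand":1},{"offset":[0,1,0.2],"turn":0,"hand":1},{"offset":[0,1,0.2],"turn":0,"hand":1}]'

```text
clock: 6.35
ee_pos: [285.7, -1115.3, 381.0]
tool_rot: [2.579, 0.325, 0.091]
force: [0.7, 0.3, -0.4]
width: -0.004
```

Call:
move_arm --increments '[{"offset":[0,1,0.2],"turn":0,"hand":1},{"offset":[0,1,0.2],"turn":0,"hand":1},{"offset":[0,1,0.2],"turn":0,"hand":1},{"offset":[0,1,0.2],"turn":0,"hand":1},{"offset":[0,1,0.2],"turn":0,"hand":1}]'

```text
clock: 6.98
ee_pos: [291.1, -1136.4, 385.6]
tool_rot: [2.52, 0.318, 0.099]
force: [-0.4, -0.4, 0.9]
width: 0.002
```

```bash
python3 st.py
```

```text
6.975 [-1.351  1.068  0.236  0.019  1.233 -0.032] [  291.1 -1136.4   385.6] r 1173.1 F [-0.4 -0.4  0.9] dq 0.005
[[ 0.969  0.204  0.141]
 [ 0.248 -0.797 -0.551]
 [-0.     0.569 -0.822]]
```

Call:
move_arm --increments '[{"offset":[0,1,0.3],"turn":0,"hand":1},{"offset":[0,1,0.3],"turn":0,"hand":1},{"offset":[0,1,0.3],"turn":0,"hand":1},{"offset":[0,1,0.3],"turn":0,"hand":1},{"offset":[0,1,0.3],"turn":0,"hand":1}]'

```text
clock: 7.6
ee_pos: [296.7, -1158.1, 386.3]
tool_rot: [2.461, 0.31, 0.107]
force: [0.6, 0.4, -0.1]
width: 0.001
```

Call:
move_arm --increments '[{"offset":[0,1,0.3],"turn":0,"hand":1},{"offset":[0,1,0.3],"turn":0,"hand":1},{"offset":[0,1,0.3],"turn":0,"hand":1},{"offset":[0,1,0.3],"turn":0,"hand":1},{"offset":[0,1,0.3],"turn":0,"hand":1}]'

```text
clock: 8.22
ee_pos: [301.1, -1175.1, 397.5]
tool_rot: [2.404, 0.303, 0.114]
force: [0.2, 0.8, 0.3]
width: 0.002
```

Call:
move_arm --increments '[{"offset":[0,1,0.4],"turn":0,"hand":1},{"offset":[0,1,0.4],"turn":0,"hand":1},{"offset":[0,1,0.4],"turn":0,"hand":1},{"offset":[0,1,0.4],"turn":0,"hand":1},{"offset":[0,1,0.4],"turn":0,"hand":1}]'

```text
clock: 8.85
ee_pos: [305.5, -1192.6, 404.2]
tool_rot: [2.348, 0.296, 0.121]
force: [0.3, -0.1, 0.3]
width: -0.002
```

Call:
move_arm --increments '[{"offset":[0,1,0.4],"turn":0,"hand":1},{"offset":[0,1,0.4],"turn":0,"hand":1},{"offset":[0,1,0.4],"turn":0,"hand":1},{"offset":[0,1,0.4],"turn":0,"hand":1},{"offset":[0,1,0.4],"turn":0,"hand":1}]'

```text
clock: 9.48
ee_pos: [308.9, -1205.7, 420.4]
tool_rot: [2.294, 0.289, 0.128]
force: [0.6, -0.9, 0.1]
width: -0.001
```

Call:
move_arm --increments '[{"offset":[0,1,0.5],"turn":0,"hand":1},{"offset":[0,1,0.5],"turn":0,"hand":1},{"offset":[0,1,0.5],"turn":0,"hand":1},{"offset":[0,1,0.5],"turn":0,"hand":1},{"offset":[0,1,0.5],"turn":0,"hand":1}]'

```text
clock: 10.1
ee_pos: [312.5, -1219.4, 432.1]
tool_rot: [2.241, 0.283, 0.134]
force: [-0.2, -0.2, -0.9]
width: 0.001
```

```bash
python3 st.py
```

```text
10.1 [-1.351  1.093  0.236  0.03   0.927 -0.038] [  312.5 -1219.4   432.1] r 1258.8 F [-0.2 -0.2 -0.9] dq 0.003
[[ 0.969  0.157  0.192]
 [ 0.248 -0.612 -0.751]
 [-0.     0.775 -0.632]]
```

Call:
move_arm --increments '[{"offset":[0,1,1],"turn":0,"hand":1},{"offset":[0,1,1],"turn":0,"hand":1},{"offset":[0,1,1],"turn":0,"hand":1},{"offset":[0,1,1],"turn":0,"hand":1},{"offset":[0,1,1],"turn":0,"hand":1}]'

```text
clock: 10.72
ee_pos: [319.2, -1245.9, 398.5]
tool_rot: [2.192, 0.276, 0.14]
force: [-0.5, 1.0, 0.4]
width: -0.002
```

Call:
move_arm --increments '[{"offset":[0,1,0],"turn":0,"hand":1},{"offset":[0,1,0],"turn":0,"hand":1},{"offset":[0,1,0],"turn":0,"hand":1},{"offset":[0,1,0],"turn":0,"hand":1},{"offset":[0,1,0],"turn":0,"hand":1}]'

```text
clock: 11.35
ee_pos: [314.6, -1227.8, 498.3]
tool_rot: [2.14, 0.27, 0.145]
force: [-0.1, -0.0, -0.9]
width: -0.001
```

```bash
python3 st.py
```

```text
11.35 [-1.352  1.056  0.235  0.035  0.863 -0.04 ] [  314.6 -1227.8   498.3] r 1267.5 F [-0.1 -0.  -0.9] dq 0.037
[[ 0.969  0.137  0.207]
 [ 0.248 -0.533 -0.809]
 [-0.     0.835 -0.55 ]]
```

Call:
move_arm --increments '[{"offset":[0,1,-0.3],"turn":0,"hand":1},{"offset":[0,1,-0.3],"turn":0,"hand":1},{"offset":[0,1,-0.3],"turn":0,"hand":1},{"offset":[0,1,-0.3],"turn":0,"hand":1},{"offset":[0,1,-0.3],"turn":0,"hand":1}]'

```text
clock: 11.98
ee_pos: [303.3, -1183.8, 632.1]
tool_rot: [2.088, 0.263, 0.151]
force: [-0.3, -0.6, -0.5]
width: 0.003
```

Call:
move_arm --increments '[{"offset":[0,1,0],"turn":0,"hand":1},{"offset":[0,1,0],"turn":0,"hand":1},{"offset":[0,1,0],"turn":0,"hand":1},{"offset":[0,1,0],"turn":0,"hand":1},{"offset":[0,1,0],"turn":0,"hand":1}]'

```text
clock: 12.6
ee_pos: [296.3, -1156.3, 712.2]
tool_rot: [2.034, 0.257, 0.156]
force: [-0.1, 1.1, 0.2]
width: 0.003
```

Call:
move_arm --increments '[{"offset":[0,1,0],"turn":0,"hand":1},{"offset":[0,1,0],"turn":0,"hand":1},{"offset":[0,1,0],"turn":0,"hand":1},{"offset":[0,1,0],"turn":0,"hand":1},{"offset":[0,1,0],"turn":0,"hand":1}]'

```text
clock: 13.22
ee_pos: [288.3, -1125.2, 788.3]
tool_rot: [1.981, 0.25, 0.161]
force: [-0.0, -0.4, -0.1]
width: -0.0
```

```bash
python3 st.py
```

```text
13.225 [-1.357  0.79   0.236  0.041  0.967 -0.038] [  288.3 -1125.2   788.3] r 1161.6 F [-0.  -0.4 -0.1] dq 0.031
[[ 0.969  0.102  0.226]
 [ 0.248 -0.397 -0.884]
 [-0.     0.912 -0.41 ]]
```

Call:
move_arm --increments '[{"offset":[0,1,0.4],"turn":0,"hand":1},{"offset":[0,1,0.4],"turn":0,"hand":1},{"offset":[0,1,0.4],"turn":0,"hand":1},{"offset":[0,1,0.4],"turn":0,"hand":1},{"offset":[0,1,0.4],"turn":0,"hand":1}]'

```text
clock: 13.85
ee_pos: [288.5, -1125.6, 815.9]
tool_rot: [1.928, 0.243, 0.166]
force: [-0.2, -1.1, 1.5]
width: -0.0
```

Call:
move_arm --increments '[{"offset":[0,1,0.4],"turn":0,"hand":1},{"offset":[0,1,0.4],"turn":0,"hand":1},{"offset":[0,1,0.4],"turn":0,"hand":1},{"offset":[0,1,0.4],"turn":0,"hand":1},{"offset":[0,1,0.4],"turn":0,"hand":1}]'

```text
clock: 14.48
ee_pos: [287.3, -1120.8, 848.4]
tool_rot: [1.877, 0.237, 0.171]
force: [0.8, -0.6, 0.0]
width: 0.003
```

Call:
move_arm --increments '[{"offset":[0,1,0.4],"turn":0,"hand":1},{"offset":[0,1,0.4],"turn":0,"hand":1},{"offset":[0,1,0.4],"turn":0,"hand":1},{"offset":[0,1,0.4],"turn":0,"hand":1},{"offset":[0,1,0.4],"turn":0,"hand":1}]'

```text
clock: 15.1
ee_pos: [284.9, -1111.7, 884.5]
tool_rot: [1.826, 0.23, 0.176]
force: [-0.9, -1.0, -0.8]
width: 0.004
```

Call:
move_arm --increments '[{"offset":[0,1,0.4],"turn":0,"hand":1},{"offset":[0,1,0.4],"turn":0,"hand":1},{"offset":[0,1,0.4],"turn":0,"hand":1},{"offset":[0,1,0.4],"turn":0,"hand":1},{"offset":[0,1,0.4],"turn":0,"hand":1}]'

```text
clock: 15.72
ee_pos: [281.6, -1098.5, 923.6]
tool_rot: [1.776, 0.224, 0.18]
force: [0.0, 0.2, 0.3]
width: 0.004
```

```bash
python3 st.py
```

```text
15.725 [-1.359  0.711  0.236  0.051  0.841 -0.043] [  281.6 -1098.5   923.6] r 1134.0 F [0.  0.2 0.3] dq 0.019
[[ 0.969  0.053  0.242]
 [ 0.248 -0.208 -0.946]
 [-0.     0.977 -0.214]]
```

Call:
move_arm --increments '[{"offset":[1,-0.1,0.3],"turn":0,"hand":1},{"offset":[1,-0.1,0.3],"turn":0,"hand":1},{"offset":[1,-0.1,0.3],"turn":0,"hand":1},{"offset":[1,-0.1,0.3],"turn":0,"hand":1},{"offset":[1,-0.1,0.3],"turn":0,"hand":1}]'

```text
clock: 16.35
ee_pos: [480.2, -1078.1, 868.5]
tool_rot: [1.755, 0.229, 0.188]
force: [-0.3, -0.1, 0.1]
width: -0.001
```

Call:
move_arm --increments '[{"offset":[1,-0.1,0.3],"turn":0,"hand":1},{"offset":[1,-0.1,0.3],"turn":0,"hand":1},{"offset":[1,-0.1,0.3],"turn":0,"hand":1},{"offset":[1,-0.1,0.3],"turn":0,"hand":1},{"offset":[1,-0.1,0.3],"turn":0,"hand":1}]'

```text
clock: 16.98
ee_pos: [652.6, -1035.9, 801.2]
tool_rot: [1.717, 0.239, 0.209]
force: [-1.4, -0.6, -0.0]
width: -0.006
```

```bash
python3 st.py
```

```text
16.975 [-0.927  0.885  0.236 -0.575  0.704  0.522] [  652.6 -1035.9   801.2] r 1224.3 F [-1.4 -0.6 -0. ] dq 0.062
[[ 0.961  0.04   0.273]
 [ 0.276 -0.152 -0.949]
 [ 0.003  0.987 -0.158]]
```

```bash
cat > kin.py <<'E'
import numpy as np
from scipy.optimize import least_squares
from scipy.spatial.transform import Rotation as R
D=[([-1.36659608,.480766129,1.59680650,2.06e-05,1.06510860,-.0465919628],[161.268,-629.295,230.74]),
([-1.352,.995,.235,.002,1.855,-.032],[236.6,-923.2,389.6]),
([-1.353,.952,.235,.006,1.778,-.031],[242.5,-946.6,434.2]),
([-1.352,1.038,.236,.011,1.508,-.031],[268.3,-1047.4,371.5]),
([-1.351,1.068,.236,.019,1.233,-.032],[291.1,-1136.4,385.6]),
([-1.351,1.093,.236,.030,.927,-.038],[312.5,-1219.4,432.1]),
([-1.357,.79,.236,.041,.967,-.038],[288.3,-1125.2,788.3]),
([-1.359,.711,.236,.051,.841,-.043],[281.6,-1098.5,923.6]),
([-.927,.885,.236,-.575,.704,.522],[652.6,-1035.9,801.2])]
e=lambda a,t:R.from_euler(a,t)
def fk(q,P):
    a,d,L1,ex,L2,L3,s0=P
    r=e('z',q[0]); p=r.apply([a,0,d]); r=r*e('y',q[1]); p=p+r.apply([0,0,L1]); r=r*e('y',q[2]); p=p+r.apply([ex,0,L2])
    r=r*e('z',q[3])*e('y',q[4])*e('z',q[5]); p=p+r.apply([0,0,L3]); return p,r*e('z',s0)
P0=[0,300,450,0,400,250,0]
s=least_squares(lambda P:np.concatenate([fk(q,list(P)+[0])[0]-p for q,p in D]),P0[:6],x_scale=[10,100,100,10,100,100])
P=list(s.x)+[0.]
if __name__=="__main__":
    print(np.round(s.x,1),np.abs(s.fun).max())
    print(fk(D[0][0],P)[1].as_matrix().round(3)); print(fk(D[-1][0],P)[1].as_matrix().round(3))
E
python3 kin.py
```

```text
[-3.000e-01  3.183e+02  5.965e+02  3.730e+01  4.474e+02  3.670e+02] 30.07869577890608
[[-0.248  0.969 -0.   ]
 [ 0.969  0.248  0.001]
 [ 0.001  0.    -1.   ]]
[[-0.041  0.961  0.272]
 [ 0.152  0.275 -0.949]
 [-0.987  0.003 -0.158]]
```

```bash
python3 - <<'E'
s=open('kin.py').read()
s=s.replace("a,d,L1,ex,L2,L3,s0=P","a,d,L1,ex,L2,L3,s0,oy=P").replace("r.apply([a,0,d])","r.apply([a,oy,d])")
s=s.replace("fk(q,list(P)+[0])","fk(q,list(P[:6])+[0,P[6]])").replace("P0[:6],x_scale=[10,100,100,10,100,100]","P0[:6]+[30],x_scale=[10,100,100,10,100,100,10]")
s=s.replace("P=list(s.x)+[0.]","P=list(s.x[:6])+[np.pi/2,s.x[6]]")
open('kin.py','w').write(s)
E
python3 kin.py
```

```text
[3.000e-01 3.180e+02 5.970e+02 3.310e+01 4.450e+02 3.716e+02 3.030e+01] 0.5808109887025239
[[ 0.969  0.248 -0.   ]
 [ 0.248 -0.969  0.001]
 [ 0.    -0.001 -1.   ]]
[[ 0.961  0.041  0.272]
 [ 0.275 -0.152 -0.949]
 [ 0.003  0.987 -0.158]]
```

```bash
cat > sim.py <<'E'
from kin import *
LO=np.array([-2.75,-.82,.235,-1.56,.09,-2.92]);HI=np.array([2.75,2.05,2.67,4.7,2.69,2.92])
def solve(q0,pt,rt,lam):   # lam mm per rad
    f=lambda q:(lambda p,r:np.r_[p-pt,lam*(rt.inv()*r).as_rotvec()])(*fk(q,P))
    return least_squares(f,np.clip(q0,LO+1e-6,HI-1e-6),bounds=(LO,HI)).x
def call(q,off,lam,cap=None,rows=5):
    p0,r0=fk(q,P); goal=p0+r0.apply(np.array(off)*200)
    if cap is None: return solve(q,goal,r0,lam)
    for i in range(rows):
        p,_=fk(q,P); d=goal-p; n=np.linalg.norm(d); q=solve(q,p+d*min(1,cap/n),r0,lam)
    return q
E
python3 - <<'E'
from sim import *
np.set_printoptions(precision=3,suppress=True)
# state before call 2
r0=R.from_rotvec([-3.117,-.393,0]); q=solve(np.array([-1.36,.6,1.0,0,1.5,-.04]),np.array([211.2,-824.3,431.7]),r0,500)
print(q)
for lam in(200,500,1000,2000,5000):
  for cap in(None,62.5):
    x=call(q,[0,1,0],lam,cap); p,r=fk(x,P); print(lam,cap,p.round(1),x,(r0.inv()*r).magnitude())
print("actual [236.6,-923.2,389.6] .057")
q=np.array(D[-2][0])
for lam in(500,1000,1500,2000):
  for cap in(None,62.5):
    x=q
    for k in range(2): x=call(x,[1,-.1,.3],lam,cap)
    p,r=fk(x,P); print(lam,cap,p.round(1),x,r.as_matrix()[:,2])
E
```

```text
[-1.356  0.749  0.64  -0.     1.753 -0.036]
200 None [ 254.2 -992.2  418.5] [-1.353  0.978  0.235  0.009  1.657 -0.031] 0.2721540624722785
200 62.5 [ 254.2 -992.2  418.5] [-1.353  0.978  0.235  0.009  1.657 -0.031] 0.27215406281001076
500 None [ 241.9 -944.   395.1] [-1.352  0.991  0.235  0.004  1.796 -0.031] 0.11921008423697066
500 62.5 [ 239.  -932.8  391.8] [-1.352  0.993  0.235  0.003  1.828 -0.032] 0.08514011311370799
1000 None [ 235.5 -919.2  383.9] [-1.352  1.001  0.235  0.001  1.867 -0.032] 0.03858939824095899
1000 62.5 [ 233.8 -912.6  384.3] [-1.352  1.     0.235  0.001  1.885 -0.032] 0.02116613544712433
2000 None [ 233.3 -910.5  380.3] [-1.352  1.004  0.235  0.     1.892 -0.032] 0.010358575595221813
2000 62.5 [ 232.6 -907.7  382.6] [-1.352  1.002  0.235  0.     1.899 -0.032] 0.005263311089947548
5000 None [ 232.6 -907.9  379.2] [-1.352  1.006  0.235  0.     1.899 -0.032] 0.00169128345220561
5000 62.5 [ 232.2 -906.3  382.1] [-1.352  1.002  0.235  0.     1.903 -0.032] 0.0008407568942547292
actual [236.6,-923.2,389.6] .057
500 None [  652.5 -1041.5   810.3] [-0.933  0.888  0.235 -0.58   0.668  0.527] [ 0.282 -0.951 -0.127]
500 62.5 [  652.2 -1041.4   810.2] [-0.933  0.888  0.235 -0.58   0.669  0.527] [ 0.282 -0.951 -0.128]
1000 None [  644.  -1031.    798.4] [-0.925  0.876  0.235 -0.571  0.747  0.517] [ 0.255 -0.949 -0.187]
1000 62.5 [  642.7 -1030.8   798.4] [-0.926  0.875  0.235 -0.569  0.751  0.516] [ 0.254 -0.949 -0.19 ]
1500 None [  641.8 -1028.3   795.4] [-0.923  0.873  0.235 -0.569  0.767  0.515] [ 0.248 -0.947 -0.202]
1500 62.5 [  640.5 -1028.4   795.6] [-0.924  0.872  0.235 -0.567  0.769  0.513] [ 0.248 -0.947 -0.203]
2000 None [  641.  -1027.3   794.2] [-0.922  0.872  0.235 -0.568  0.774  0.514] [ 0.246 -0.947 -0.207]
2000 62.5 [  639.7 -1027.5   794.6] [-0.924  0.871  0.235 -0.566  0.775  0.512] [ 0.245 -0.947 -0.208]
```

```bash
nproc
cat > beam.py <<'E'
from sim import *
import itertools, sys, time
from multiprocessing import Pool
LAM=620; VM=0.7*0.125*np.array([1.89,1.89,2.39,3.01,3.01,3.01])
def solvef(q0,pt,rt):
    # quick damped GN w/ bounds, numerical jac
    f=lambda q:(lambda p,r:np.r_[p-pt,LAM*(rt.inv()*r).as_rotvec()])(*fk(q,P))
    return least_squares(f,np.clip(q0,LO+1e-6,HI-1e-6),bounds=(LO,HI),max_nfev=8,ftol=1e-4,xtol=1e-5).x
def callv(q,off):
    p0,r0=fk(q,P); goal=p0+r0.apply(np.array(off)*200); ok=True
    for i in range(5):
        p,_=fk(q,P); d=goal-p; n=np.linalg.norm(d)
        qn=solvef(q,p+d*min(1,62.5/max(n,1e-9)),r0); dq=qn-q; q=q+dq/max(1,np.max(np.abs(dq)/VM)); ok&=safe(q)
    return q,ok
def pts(q):
    a,d,L1,ex,L2,L3,s0,oy=P
    r=e('z',q[0]); p=r.apply([a,oy,d]); r=r*e('y',q[1]); el=p+r.apply([0,0,L1]); r=r*e('y',q[2]); w=el+r.apply([ex,0,L2]); t,_=fk(q,P)
    return np.array([el+(w-el)*k for k in np.linspace(.2,1,5)]+[w+(t-w)*k for k in np.linspace(.2,1,4)])
def safe(q):
    X=pts(q); 
    if (X[:,2]<150).any(): return False
    m=(X[:,0]>450)&(X[:,0]<1000)&(np.abs(X[:,1])<420)
    return not (X[m,2]<600).any()
DS=np.array([np.cos(-.1)*np.cos(.17),np.sin(-.1)*np.cos(.17),-np.sin(.17)])
def ang(q): return np.arccos(np.clip(fk(q,P)[1].as_matrix()[:,2]@DS,-1,1))
def w(a): return callv(*a)
if __name__=="__main__":
    q=np.array([-.927,.885,.236,-.575,.704,.522]); acts=[a for a in itertools.product((-1,0,1),repeat=3) if any(a)]
    B=[(ang(q),q,[])]; print(B[0][0]); t=time.time()
    with Pool() as pool:
        for dpt in range(int(sys.argv[1])):
            jobs=[(b[1],a) for b in B for a in acts]; res=pool.map(w,jobs,chunksize=4)
            N=[(ang(qq),qq,B[i//len(acts)][2]+[acts[i%len(acts)]]) for i,(qq,ok) in enumerate(res) if ok]
            N.sort(key=lambda x:x[0]); B=[]
            for n in N:
                if all(np.abs(n[1]-b[1]).max()>.05 for b in B): B.append(n)
                if len(B)>=int(sys.argv[2]): break
            b=B[0]; print(dpt,b[0].round(3),b[2],b[1].round(2),fk(b[1],P)[0].round(0),fk(b[1],P)[1].as_matrix()[:,2].round(2),round(time.time()-t),flush=True)
E
export OMP_NUM_THREADS=1; timeout 560 python3 beam.py 10 24
```

```text
4
1.1733578620199243
0 1.15 [(1, 0, 0)] [-0.74  0.94  0.24 -0.83  0.73  0.76] [ 797. -941.  768.] [ 0.3  -0.95 -0.12] 1
1 1.121 [(1, 0, 0), (1, 0, 0)] [-0.59  0.99  0.24 -1.03  0.77  0.95] [ 914. -839.  730.] [ 0.33 -0.94 -0.09] 18
2 1.061 [(-1, 0, 0), (-1, -1, 0), (1, -1, -1)] [-1.27  0.54  1.24  1.87  0.1  -1.87] [  384. -1031.   637.] [ 0.38 -0.91 -0.18] 35
3 0.988 [(-1, 0, 0), (-1, -1, 0), (1, -1, -1), (1, 0, 0)] [-1.12  0.54  1.28  2.96  0.09 -2.92] [ 512. -972.  628.] [ 0.45 -0.88 -0.16] 52
4 0.856 [(-1, 0, 0), (-1, -1, 0), (1, -1, -1), (1, 0, 0), (1, 0, 0)] [-0.98  0.57  1.24  2.99  0.09 -2.92] [ 649. -906.  630.] [ 0.56 -0.81 -0.15] 71
5 0.725 [(-1, 0, 0), (-1, -1, 0), (1, -1, -1), (1, 0, 0), (1, 0, 0), (1, 0, 0)] [-0.84  0.59  1.2   3.01  0.09 -2.92] [ 776. -821.  635.] [ 0.67 -0.73 -0.13] 87
6 0.597 [(-1, 0, 0), (-1, -1, 0), (1, -1, -1), (1, 0, 0), (1, 0, 0), (1, 0, 0), (1, 0, 0)] [-0.71  0.62  1.15  3.04  0.09 -2.92] [ 890. -719.  644.] [ 0.76 -0.64 -0.11] 104
7 0.471 [(-1, 0, 0), (-1, -1, 0), (1, -1, -1), (1, 0, 0), (1, 0, 0), (1, 0, 0), (1, 0, 0), (1, 0, 0)] [-0.57  0.64  1.11  3.06  0.09 -2.92] [ 989. -602.  657.] [ 0.84 -0.54 -0.08] 123
8 0.352 [(-1, 0, 0), (-1, -1, 0), (1, -1, -1), (1, 0, 0), (1, 0, 0), (1, 0, 0), (1, 0, 0), (1, 0, 0), (1, 0, 0)] [-0.44  0.65  1.07  3.08  0.09 -2.92] [1070. -471.  673.] [ 0.9  -0.42 -0.06] 142
9 0.232 [(-1, 0, 0), (-1, -1, 0), (1, -1, -1), (1, 0, 0), (1, 0, 0), (1, -1, -1), (1, 0, 0), (1, 0, 0), (1, 0, 0), (1, 0, 0)] [-0.33  0.45  1.36  3.2   0.09 -2.92] [1005. -314.  659.] [ 0.93 -0.32 -0.15] 159
```

```bash
cat > feas.py <<'E'
from sim import *
def best(p,psi,el,seed):
    z=np.array([np.cos(psi)*np.cos(el),np.sin(psi)*np.cos(el),-np.sin(el)])
    f=lambda q:(lambda a,r:np.r_[(a-p)/10,50*(r.as_matrix()[:,2]-z)])(*fk(q,P))
    s=least_squares(f,seed,bounds=(LO,HI)); return s.x,s.cost
if __name__=="__main__":
  np.set_printoptions(precision=2,suppress=True)
  for y in(-60,0,60):
   for psi in(0,-.25,-.5,-.8):
    for el in(.1,.3,.5):
      o=[]
      for z in(80,250):
        c=min((best(np.array([625,y,z]),psi,el,np.array([s,sh,2.2,m,1.,0])) for s in(0,.5) for sh in(-.3,.5) for m in(3.1,2.3,3.9)),key=lambda t:t[1]); o.append((round(c[1],3),c[0]))
      print(y,psi,el,o)
E
python3 feas.py
```

```text
-60 0 0.1 [(np.float64(0.0), array([-0.35,  1.4 ,  2.49,  2.72,  2.17,  0.06])), (np.float64(0.0), array([-0.35,  0.93,  2.65,  2.78,  1.88,  0.71]))]
-60 0 0.3 [(np.float64(0.0), array([-0.33,  1.2 ,  2.55,  2.82,  1.85, -0.32])), (np.float64(0.0), array([-0.33,  0.63,  2.61,  2.82,  1.37, -0.15]))]
-60 0 0.5 [(np.float64(0.0), array([-0.3 ,  0.95,  2.54,  2.88,  1.4 ,  1.64])), (np.float64(0.0), array([-0.3 ,  0.4 ,  2.51,  2.79,  0.85,  0.02]))]
-60 -0.25 0.1 [(np.float64(0.0), array([0.  , 1.39, 2.48, 3.45, 2.17, 0.62])), (np.float64(0.0), array([0.  , 0.91, 2.63, 3.41, 1.86, 0.67]))]
-60 -0.25 0.3 [(np.float64(0.0), array([-0.01,  1.18,  2.54,  3.38,  1.84,  0.57])), (np.float64(0.0), array([-0.01,  0.63,  2.6 ,  3.38,  1.35,  0.7 ]))]
-60 -0.25 0.5 [(np.float64(0.0), array([-0.03,  0.94,  2.53,  3.34,  1.39,  2.78])), (np.float64(0.0), array([-0.03,  0.4 ,  2.5 ,  3.4 ,  0.83, -0.64]))]
-60 -0.5 0.1 [(np.float64(0.0), array([ 0.28,  1.29,  2.38,  3.95,  1.84, -0.81])), (np.float64(0.0), array([0.28, 0.84, 2.51, 3.92, 1.62, 1.41]))]
-60 -0.5 0.3 [(np.float64(0.0), array([0.25, 1
[... 3523 characters left out ...]
05,  2.31,  4.15,  1.38, -2.06])), (np.float64(0.0), array([ 0.56,  0.62,  2.36,  4.25,  1.19, -1.61]))]
60 -0.5 0.5 [(np.float64(0.0), array([ 0.49,  0.87,  2.32,  4.11,  1.1 , -0.09])), (np.float64(0.0), array([0.49, 0.46, 2.3 , 4.37, 0.9 , 2.29]))]
60 -0.8 0.1 [(np.float64(0.0), array([0.66, 1.15, 2.04, 4.6 , 1.48, 2.9 ])), (np.float64(0.0), array([ 0.66,  0.81,  2.13,  4.63,  1.45, -1.02]))]
60 -0.8 0.3 [(np.float64(0.0), array([0.63, 1.01, 2.09, 4.59, 1.27, 0.34])), (np.float64(0.0), array([ 0.63,  0.66,  2.13,  4.69,  1.24, -1.54]))]
60 -0.8 0.5 [(np.float64(0.0), array([ 0.58,  0.87,  2.11,  4.6 ,  1.05, -0.58])), (np.float64(3.744), array([ 0.55,  0.55,  2.15,  4.7 ,  1.03, -1.2 ]))]
```

```bash
export OMP_NUM_THREADS=1; sed -i 's/^DS=.*/DS=np.array([np.cos(-.4)*np.cos(.4),np.sin(-.4)*np.cos(.4),-np.sin(.4)])/' beam.py; (timeout 570 python3 beam.py 9 60)
```

```text
0.8855763313867592
0 0.874 [(1, 0, 0)] [-0.74  0.94  0.24 -0.83  0.73  0.76] [ 797. -941.  768.] [ 0.3  -0.95 -0.12] 1
1 0.848 [(-1, 0, 0), (-1, -1, 0)] [-1.32  0.63  1.03  0.61  0.11 -0.62] [  337. -1107.   668.] [ 0.3  -0.94 -0.17] 13
2 0.76 [(-1, -1, 1), (-1, -1, 0), (0, -1, -1)] [-1.3   0.99  0.81  1.58  0.12 -1.58] [  413. -1219.   430.] [ 0.37 -0.9  -0.22] 48
3 0.708 [(-1, 0, 0), (-1, -1, 0), (1, -1, -1), (1, -1, 0)] [-1.16  0.59  1.42  2.95  0.25 -2.92] [ 477. -975.  521.] [ 0.43 -0.88 -0.2 ] 100
4 0.584 [(-1, 0, 0), (-1, -1, 0), (1, -1, -1), (1, -1, 0), (1, 0, 0)] [-1.01  0.61  1.32  3.    0.14 -2.92] [ 625. -916.  539.] [ 0.54 -0.81 -0.22] 150
5 0.467 [(-1, 0, 0), (-1, -1, 0), (1, -1, -1), (1, -1, 0), (1, 0, 0), (1, -1, 0)] [-0.9   0.72  1.48  3.05  0.39 -2.92] [ 717. -828.  391.] [ 0.63 -0.74 -0.23] 199
6 0.355 [(-1, 0, 0), (-1, -1, 0), (1, -1, -1), (1, -1, -1), (1, 0, 0), (1, 0, 0), (1, -1, 0)] [-0.75  0.53  1.65  3.1   0.37 -2.92] [ 762. -663.  460.] [ 0.72 -0.65 -0.24] 247
7 0.26 [(-1, 0, 0), (-1, -1, -1), (0, -1, 0), (1, -1, 0), (1, 0, 0), (1, -1, 0), (1, 0, 0), (1, 0, 0)] [-0.63  0.61  1.37  3.15  0.15 -2.92] [ 904. -619.  508.] [ 0.78 -0.57 -0.25] 295
8 0.183 [(-1, 0, 0), (-1, -1, -1), (0, -1, 0), (1, -1, 0), (1, 0, 0), (1, -1, -1), (1, 0, 0), (1, 0, 0), (1, 0, 0)] [-0.51  0.35  1.57  3.19  0.1  -2.92] [ 864. -447.  603.] [ 0.84 -0.47 -0.25] 339
```

Call:
move_arm --increments '[{"offset":[-1,0,0],"turn":0,"hand":1},{"offset":[-1,0,0],"turn":0,"hand":1},{"offset":[-1,0,0],"turn":0,"hand":1},{"offset":[-1,0,0],"turn":0,"hand":1},{"offset":[-1,0,0],"turn":0,"hand":1}]'

```text
clock: 17.6
ee_pos: [456.5, -1091.8, 802.9]
tool_rot: [1.715, 0.236, 0.207]
force: [-0.6, 0.2, 0.3]
width: 0.003
```

Call:
move_arm --increments '[{"offset":[-1,-1,0],"turn":0,"hand":1},{"offset":[-1,-1,0],"turn":0,"hand":1},{"offset":[-1,-1,0],"turn":0,"hand":1},{"offset":[-1,-1,0],"turn":0,"hand":1},{"offset":[-1,-1,0],"turn":0,"hand":1}]'

```text
clock: 18.23
ee_pos: [336.0, -1107.7, 668.6]
tool_rot: [1.729, 0.266, 0.234]
force: [-0.1, -0.0, -0.7]
width: -0.003
```

```bash
python3 st.py
```

```text
18.225 [-1.323  0.626  1.026  0.605  0.112 -0.606] [  336.  -1107.7   668.6] r 1157.6 F [-0.1 -0.  -0.7] dq 2.093
[[ 0.952  0.046  0.303]
 [ 0.306 -0.166 -0.937]
 [ 0.007  0.985 -0.172]]
```

Call:
move_arm --increments '[{"offset":[1,-1,-1],"turn":0,"hand":1},{"offset":[1,-1,-1],"turn":0,"hand":1},{"offset":[1,-1,-1],"turn":0,"hand":1},{"offset":[1,-1,-1],"turn":0,"hand":1},{"offset":[1,-1,-1],"turn":0,"hand":1}]'

```text
clock: 18.85
ee_pos: [383.9, -1033.3, 640.5]
tool_rot: [1.726, 0.321, 0.301]
force: [0.4, 0.8, 0.6]
width: 0.001
```

```bash
python3 st.py
python3 - <<'E'
from beam import *
from station import monitor
q=monitor.observe()["joint_positions"]
for a in [(1,-1,-1),(1,0,0),(1,0,0),(1,-1,0)]:
    q,ok=callv(q,a); print(a,q.round(2),fk(q,P)[0].round(0),fk(q,P)[1].as_matrix()[:,2].round(2),ok)
E
```

```text
18.85 [-1.273  0.541  1.239  1.922  0.096 -1.917] [  383.9 -1033.3   640.5] r 1102.3 F [0.4 0.8 0.6] dq 2.093
[[ 0.926  0.045  0.374]
 [ 0.376 -0.169 -0.911]
 [ 0.022  0.984 -0.174]]
(1, -1, -1) [-1.18  0.4   1.66  2.95  0.3  -2.92] [ 419. -882.  561.] [ 0.43 -0.88 -0.19] True
(1, 0, 0) [-1.02  0.41  1.57  3.    0.2  -2.92] [ 557. -829.  581.] [ 0.54 -0.82 -0.21] True
(1, 0, 0) [-0.87  0.43  1.46  3.04  0.09 -2.92] [ 687. -759.  605.] [ 0.64 -0.74 -0.23] True
(1, -1, 0) [-0.75  0.53  1.65  3.1   0.37 -2.92] [ 762. -663.  462.] [ 0.72 -0.65 -0.24] True
```

```bash
export OMP_NUM_THREADS=1
python3 - <<'E'
s=open('beam.py').read()
i=s.index("def ang(q)"); j=s.index("def w(a)")
s=s[:i]+'''def ang(q):
    p,r=fk(q,P); d=r.as_matrix()[:,2]; az=np.arctan2(d[1],d[0]); el=-np.arcsin(d[2])
    a=max(0,-.5-az)+max(0,az-.2)+2*max(0,.2-el)+max(0,el-.5)
    return max(a/.13,0)+0.6*np.linalg.norm(p-np.array([470,60,170]))/280
'''+s[j:]
s=s.replace("q=np.array([-.927,.885,.236,-.575,.704,.522])","from station import monitor; q=monitor.observe()['joint_positions']")
s=s.replace("(X[:,2]<150).any()","(X[:,2]<130).any() or np.hypot(X[:,0],X[:,1]).min()<220")
open('beam2.py','w').write(s)
E
timeout 570 python3 beam2.py 9 55
```

```text
8.182207698341202
0 7.144 [(1, -1, -1)] [-1.18  0.4   1.66  2.95  0.3  -2.92] [ 419. -882.  561.] [ 0.43 -0.88 -0.19] 1
1 5.789 [(1, -1, 0), (1, -1, -1)] [-1.09  0.48  1.9   2.99  0.6  -2.92] [ 478. -789.  426.] [ 0.52 -0.83 -0.21] 19
2 4.642 [(1, -1, -1), (1, 0, 0), (1, -1, -1)] [-0.94  0.26  2.04  3.04  0.5  -2.92] [ 528. -639.  490.] [ 0.61 -0.76 -0.22] 56
3 3.53 [(1, -1, -1), (1, 0, 0), (1, 0, 0), (1, -1, -1)] [-0.78  0.26  1.94  3.09  0.4  -2.92] [ 638. -571.  517.] [ 0.71 -0.66 -0.24] 93
4 2.574 [(1, 0, 0), (1, -1, -1), (1, 0, 0), (1, 0, 0), (1, 0, 0)] [-0.6   0.41  1.48  3.14  0.11 -2.92] [ 856. -547.  621.] [ 0.81 -0.55 -0.2 ] 127
5 1.738 [(1, 0, 0), (1, 0, -1), (1, -1, 0), (1, 0, 0), (1, 0, 0), (1, 0, 0)] [-0.47  0.4   1.46  3.16  0.09 -2.92] [ 915. -433.  635.] [ 0.87 -0.45 -0.2 ] 159
6 1.586 [(1, 0, 0), (1, 0, -1), (1, -1, 0), (1, 0, 0), (1, 0, 0), (0, 1, 0), (1, -1, -1)] [-0.5   0.25  1.7   3.12  0.17 -2.89] [ 815. -408.  628.] [ 0.86 -0.47 -0.2 ] 198
7 1.397 [(1, 0, 0), (1, 0, -1), (1, -1, 0), (1, 0, 0), (1, 0, 0), (0, 1, 0), (-1, -1, 0), (0, -1, -1)] [-0.97  0.59  2.37  2.67  1.2  -2.84] [ 553. -478.  295.] [ 0.85 -0.49 -0.2 ] 235
8 0.999 [(1, 0, 0), (1, 0, -1), (1, -1, 1), (1, 0, 0), (1, 0, 0), (1, 0, -1), (-1, 0, 0), (-1, -1, -1), (1, -1, -1)] [-1.12  0.44  2.67  2.52  1.34 -2.92] [ 448. -374.  333.] [ 0.86 -0.47 -0.21] 272
```

```bash
cat > plan.py <<'E'
from beam2 import *
def callt(q,off,turn=0.,verbose=False):
    p0,r0=fk(q,P); goal=p0+r0.apply(np.array(off)*200); ok=True; tc=0; st=10.7/360; rows=[]
    for i in range(5):
        tc=np.sign(turn)*min(abs(turn),abs(tc)+st)
        p,_=fk(q,P); d=goal-p; n=np.linalg.norm(d)
        qn=solvef(q,p+d*min(1,62.5/max(n,1e-9)),r0*e('z',tc*2*np.pi)); dq=qn-q; q=q+dq/max(1,np.max(np.abs(dq)/VM)); ok&=safe(q)
    return q,ok
def toward(q,tgt):
    p,r=fk(q,P); o=r.inv().apply(np.array(tgt)-p)/200; m=np.abs(o).max(); return np.round(o/max(1,m),2)
def show(t,q,ok):
    p,r=fk(q,P);d=r.as_matrix()[:,2];X=pts(q);print(t,q.round(2),p.round(0),"az %.2f el %.2f"%(np.arctan2(d[1],d[0]),-np.arcsin(d[2])),ok)
E
cat > t1.py <<'E'
from plan import *
from station import monitor
q=monitor.observe()["joint_positions"]
for a in [(1,-1,-1),(1,0,0),(1,0,0),(1,-1,-1),(1,0,0),(1,0,0)]:
    q,ok=callt(q,a); show(a,q,ok)
for k in range(5):
    a=toward(q,[455,60,200]) ; q,ok=callt(q,a,.1); show((a,.1),q,ok); print(pts(q).round(0).tolist()[::2])
E
python3 t1.py
```

```text
(1, -1, -1) [-1.18  0.4   1.66  2.95  0.3  -2.92] [ 419. -882.  561.] az -1.12 el 0.19 True
(1, 0, 0) [-1.02  0.41  1.57  3.    0.2  -2.92] [ 557. -829.  581.] az -0.99 el 0.21 True
(1, 0, 0) [-0.87  0.43  1.46  3.04  0.09 -2.92] [ 687. -759.  605.] az -0.86 el 0.23 True
(1, -1, -1) [-0.78  0.26  1.94  3.09  0.4  -2.92] [ 638. -571.  517.] az -0.75 el 0.24 True
(1, 0, 0) [-0.62  0.27  1.84  3.15  0.3  -2.92] [ 736. -490.  549.] az -0.62 el 0.24 False
(1, 0, 0) [-0.48  0.28  1.73  3.2   0.2  -2.92] [ 824. -400.  587.] az -0.49 el 0.24 False
(array([ 0.16, -1.  , -0.8 ]), 0.1) [-0.24  0.21  2.26  3.53  0.7  -2.48] [ 689. -231.  446.] az -0.49 el 0.24 False
[[176.0, -12.0, 828.0], [274.0, -36.0, 680.0], [371.0, -60.0, 533.0], [520.0, -140.0, 492.0], [689.0, -231.0, 446.0]]
(array([-0.52, -1.  , -0.89]), 0.1) [ 0.4   0.59  2.66  4.02  1.41 -1.52] [539. -45. 288.] az -0.49 el 0.24 False
[[280.0, 152.0, 725.0], [250.0, 139.0, 550.0], [220.0, 126.0, 375.0], [369.0, 46.0, 334.0], [539.0, -45.0, 288.0]]
(array([-0.56, -0.28, -0.5 ]), 0.1) [ 0.93  0.92  2.64  4.48  1.42 -0.57] [454.  60. 200.] az -0.49 el 0.24 False
[[236.0, 364.0, 603.0], [186.0, 297.0, 445.0], [135.0, 230.0, 287.0], [284.0, 151.0, 247.0], [454.0, 60.0, 200.0]]
(array([-0., -0.,  0.]), 0.1) [0.93 0.92 2.64 4.48 1.42 0.06] [454.  60. 200.] az -0.49 el 0.24 False
[[236.0, 364.0, 603.0], [186.0, 297.0, 445.0], [135.0, 230.0, 287.0], [284.0, 151.0, 247.0], [454.0, 60.0, 200.0]]
(array([-0., -0.,  0.]), 0.1) [0.93 0.92 2.64 4.48 1.42 0.69] [454.  60. 200.] az -0.49 el 0.24 False
[[236.0, 364.0, 603.0], [186.0, 297.0, 445.0], [135.0, 230.0, 287.0], [284.0, 151.0, 247.0], [454.0, 60.0, 200.0]]
```

```bash
cat > t2.py <<'E'
from plan import *
from station import monitor
q0=monitor.observe()["joint_positions"]
pre=[(1,-1,-1),(1,0,0),(1,0,0),(1,-1,-1)]
for a in pre: q0,ok=callt(q0,a)
show("pre",q0,ok)
for alt in ([(1,0,-1),(1,0,-1)],[(1,0,-.5),(1,0,-.5)],[(1,0,-.5),(1,-.5,-1)],[(1,-.5,-.5),(1,-.5,-1)],[(1,0,0),(1,0,-1)],[(1,0,-.5),(1,0,-.5),(1,0,-1)]):
    q=q0; print("ALT")
    for a in alt: q,ok=callt(q,a); show(a,q,ok)
    for k in range(3):
        a=toward(q,[515,-50,150]) ; q,ok=callt(q,a,.12); show((a,.12),q,ok)
E
python3 t2.py
```

```text
pre [-0.78  0.26  1.94  3.09  0.4  -2.92] [ 638. -571.  517.] az -0.75 el 0.24 True
ALT
(1, 0, -1) [-0.65 -0.06  2.11  3.13  0.24 -2.92] [ 580. -405.  590.] az -0.65 el 0.24 False
(1, 0, -1) [-0.56 -0.35  2.22  3.15  0.09 -2.92] [ 502. -281.  637.] az -0.56 el 0.21 False
(array([ 0.15, -1.  , -0.01]), 0.12) [-0.16 -0.05  2.58  3.71  0.81 -2.48] [ 508. -195.  454.] az -0.56 el 0.21 False
(array([-0.69, -1.  , -0.02]), 0.12) [ 0.31  0.74  2.67  4.01  1.52 -1.22] [534. -93. 257.] az -0.58 el 0.22 False
(array([-0.58, -0.05, -0.08]), 0.12) [ 0.5   1.12  2.62  4.19  1.65 -0.15] [515. -49. 150.] az -0.58 el 0.22 False
ALT
(1, 0, -0.5) [-0.63  0.1   1.99  3.14  0.28 -2.92] [ 655. -443.  572.] az -0.63 el 0.24 False
(1, 0, -0.5) [-0.51 -0.06  2.01  3.18  0.14 -2.92] [ 649. -333.  630.] az -0.52 el 0.24 False
(array([ 0.07, -1.  , -0.24]), 0.12) [-0.28  0.07  2.4   3.5   0.69 -2.36] [ 601. -232.  457.] az -0.52 el 0.24 False
(array([-0.81, -1.  , -0.32]), 0.12) [ 0.23  0.79  2.67  3.87  1.57 -1.16] [552. -95. 236.] az -0.53 el 0.24 False
(array([-0.49, -0.01, -0.16]), 0.12) [ 0.45  1.14  2.67
[... 1605 characters left out ...]
.14  2.67  4.09  1.72 -0.07] [515. -50. 150.] az -0.53 el 0.24 False
ALT
(1, 0, -0.5) [-0.63  0.1   1.99  3.14  0.28 -2.92] [ 655. -443.  572.] az -0.63 el 0.24 False
(1, 0, -0.5) [-0.51 -0.06  2.01  3.18  0.14 -2.92] [ 649. -333.  630.] az -0.52 el 0.24 False
(1, 0, -1) [-0.43 -0.3   2.16  3.2   0.09 -2.92] [ 563. -225.  660.] az -0.43 el 0.19 False
(array([-0.02, -1.  , -0.03]), 0.12) [-0.18 -0.06  2.54  3.52  0.74 -2.34] [ 545. -160.  472.] az -0.43 el 0.19 False
(array([-0.98, -1.  , -0.04]), 0.12) [ 0.22  0.76  2.67  3.81  1.6  -1.19] [567. -74. 258.] az -0.46 el 0.20 False
(array([-0.57,  0.12, -0.17]), 0.12) [ 0.41  1.23  2.67  4.05  1.86 -0.04] [527. -44. 145.] az -0.47 el 0.20 False
```

Call:
move_arm --increments '[{"offset":[1,-1,-1],"turn":0,"hand":1},{"offset":[1,-1,-1],"turn":0,"hand":1},{"offset":[1,-1,-1],"turn":0,"hand":1},{"offset":[1,-1,-1],"turn":0,"hand":1},{"offset":[1,-1,-1],"turn":0,"hand":1}]'

```text
clock: 19.48
ee_pos: [423.2, -879.7, 560.0]
tool_rot: [1.738, 0.352, 0.368]
force: [1.0, -0.3, 0.3]
width: -0.001
```

Call:
move_arm --increments '[{"offset":[1,0,0],"turn":0,"hand":1},{"offset":[1,0,0],"turn":0,"hand":1},{"offset":[1,0,0],"turn":0,"hand":1},{"offset":[1,0,0],"turn":0,"hand":1},{"offset":[1,0,0],"turn":0,"hand":1}]'

```text
clock: 20.1
ee_pos: [568.8, -821.1, 579.0]
tool_rot: [1.754, 0.441, 0.496]
force: [-0.5, 1.0, -0.3]
width: -0.002
```

Call:
move_arm --increments '[{"offset":[1,0,0],"turn":0,"hand":1},{"offset":[1,0,0],"turn":0,"hand":1},{"offset":[1,0,0],"turn":0,"hand":1},{"offset":[1,0,0],"turn":0,"hand":1},{"offset":[1,0,0],"turn":0,"hand":1}]'

```text
clock: 20.72
ee_pos: [705.4, -744.8, 603.5]
tool_rot: [1.76, 0.539, 0.62]
force: [-0.2, 0.3, 0.3]
width: 0.001
```

```bash
python3 st.py
```

```text
20.725 [-0.845  0.435  1.459  3.059  0.097 -2.922] [ 705.4 -744.8  603.5] r 1025.8 F [-0.2  0.3  0.3] dq 0.129
[[ 0.756  0.046  0.653]
 [ 0.64  -0.258 -0.724]
 [ 0.136  0.965 -0.225]]
```

Call:
move_arm --increments '[{"offset":[1,-1,-1],"turn":0,"hand":1},{"offset":[1,-1,-1],"turn":0,"hand":1},{"offset":[1,-1,-1],"turn":0,"hand":1},{"offset":[1,-1,-1],"turn":0,"hand":1},{"offset":[1,-1,-1],"turn":0,"hand":1}]'

```text
clock: 21.35
ee_pos: [657.4, -550.2, 512.1]
tool_rot: [1.769, 0.597, 0.733]
force: [0.6, 0.1, 0.2]
width: -0.001
```

```bash
python3 st.py
cat > t3.py <<'E'
from plan import *
from station import monitor
q0=monitor.observe()["joint_positions"]
for alt in ([(1,-.5,-.5),(1,-.5,-1)],[(1,-.5,-.5),(1,-.5,-.5),],[(1,-.5,-.5)],[(1,-.5,-1)]):
    q=q0; print("ALT")
    for a in alt: q,ok=callt(q,a); show(a,q,ok)
    for k in range(3):
        a=toward(q,[530,-50,130]) ; q,ok=callt(q,a,.12); show((a,.12),q,ok)
E
python3 t3.py
```

```text
21.35 [-0.737  0.271  1.947  3.111  0.414 -2.922] [ 657.4 -550.2  512.1] r 857.3 F [0.6 0.1 0.2] dq 0.525
[[ 0.684  0.042  0.728]
 [ 0.705 -0.296 -0.645]
 [ 0.188  0.954 -0.232]]
ALT
(1, -0.5, -0.5) [-0.57  0.22  2.15  3.2   0.57 -2.92] [ 662. -407.  473.] az -0.61 el 0.23 False
(1, -0.5, -1) [-0.37  0.1   2.46  3.34  0.79 -2.92] [ 584. -250.  443.] az -0.51 el 0.21 False
(array([ 0.08, -1.  , -0.21]), 0.12) [ 0.04  0.68  2.67  3.69  1.54 -1.95] [ 565. -140.  273.] az -0.52 el 0.22 False
(array([-0.55, -0.63, -0.21]), 0.12) [ 0.42  1.2   2.63  4.08  1.77 -0.75] [530. -51. 130.] az -0.52 el 0.22 False
(array([ 0., -0., -0.]), 0.12) [0.42 1.2  2.63 4.08 1.77 0.  ] [530. -51. 130.] az -0.52 el 0.22 False
ALT
(1, -0.5, -0.5) [-0.57  0.22  2.15  3.2   0.57 -2.92] [ 662. -407.  473.] az -0.61 el 0.23 False
(1, -0.5, -0.5) [-0.32  0.27  2.36  3.39  0.86 -2.92] [ 659. -257.  416.] az -0.51 el 0.20 False
(array([ 0.  , -1.  , -0.44]), 0.12) [ 0.04  0.78  2.64  3.68  1.6  -1.9 ] [ 583. -137.  249.] az -0.51 el 0.20 False
(array([-0.49, -0.53, -0.31]), 0.12) [ 0.41  1.23  2.63  4.07  1.81 -0.72
[... 340 characters left out ...]
 az -0.61 el 0.23 False
(array([-0.58, -1.  , -0.57]), 0.12) [ 0.41  1.08  2.59  4.12  1.63 -0.93] [536. -68. 147.] az -0.61 el 0.23 False
(array([-0.11, -0.04, -0.06]), 0.12) [ 0.49  1.12  2.57  4.19  1.6  -0.14] [530. -49. 131.] az -0.61 el 0.23 False
ALT
(1, -0.5, -1) [-0.6   0.06  2.27  3.18  0.52 -2.92] [ 589. -377.  498.] az -0.62 el 0.23 False
(array([ 0.27, -1.  , -0.32]), 0.12) [-0.2   0.4   2.59  3.59  1.19 -2.21] [ 564. -234.  338.] az -0.62 el 0.23 False
(array([-0.54, -1.  , -0.35]), 0.12) [ 0.39  1.03  2.6   4.11  1.61 -0.97] [536. -78. 160.] az -0.62 el 0.23 False
(array([-0.19, -0.06, -0.07]), 0.12) [ 0.49  1.11  2.56  4.2   1.59 -0.16] [529. -50. 130.] az -0.62 el 0.23 False
```

Call:
move_arm --increments '[{"offset":[1,-0.5,-0.6],"turn":0,"hand":1},{"offset":[1,-0.5,-0.6],"turn":0,"hand":1},{"offset":[1,-0.5,-0.6],"turn":0,"hand":1},{"offset":[1,-0.5,-0.6],"turn":0,"hand":1},{"offset":[1,-0.5,-0.6],"turn":0,"hand":1}]'

```text
clock: 21.98
ee_pos: [651.0, -393.2, 476.5]
tool_rot: [1.775, 0.648, 0.868]
force: [0.3, -0.2, -0.5]
width: 0.002
```

Call:
move_arm --increments '[{"offset":[1,-0.5,-1],"turn":0,"hand":1},{"offset":[1,-0.5,-1],"turn":0,"hand":1},{"offset":[1,-0.5,-1],"turn":0,"hand":1},{"offset":[1,-0.5,-1],"turn":0,"hand":1},{"offset":[1,-0.5,-1],"turn":0,"hand":1}]'

```text
clock: 22.6
ee_pos: [574.5, -237.0, 444.1]
tool_rot: [1.77, 0.674, 0.991]
force: [-0.2, 0.1, 0.1]
width: -0.004
```

```bash
python3 st.py
cat > t3.py <<'E'
from plan import *
from station import monitor
q0=monitor.observe()["joint_positions"]
for tg in ([535,-50,130],[545,-40,90]):
    q=q0; print("ALT")
    for k in range(3):
        a=toward(q,tg) ; q,ok=callt(q,a,.12); show((a,.12),q,ok)
E
python3 t3.py
```

```text
22.6 [-0.349  0.082  2.489  3.356  0.801 -2.922] [ 574.5 -237.   444.1] r 621.5 F [-0.2  0.1  0.1] dq 0.508
[[ 0.517  0.01   0.856]
 [ 0.793 -0.384 -0.474]
 [ 0.324  0.923 -0.206]]
ALT
(array([ 0.07, -1.  , -0.16]), 0.12) [ 0.07  0.69  2.67  3.71  1.55 -1.93] [ 565. -132.  272.] az -0.51 el 0.21 False
(array([-0.55, -0.6 , -0.18]), 0.12) [ 0.41  1.2   2.62  4.07  1.78 -0.76] [534. -50. 130.] az -0.51 el 0.21 False
(array([-0., -0.,  0.]), 0.12) [ 0.41  1.2   2.62  4.07  1.78 -0.  ] [534. -50. 130.] az -0.51 el 0.21 False
ALT
(array([ 0.07, -1.  , -0.11]), 0.12) [ 0.04  0.71  2.67  3.68  1.56 -1.93] [ 568. -138.  269.] az -0.51 el 0.21 False
(array([-0.67, -0.77, -0.14]), 0.12) [ 0.43  1.28  2.55  4.08  1.78 -0.75] [546. -40.  89.] az -0.51 el 0.21 False
(array([ 0.,  0., -0.]), 0.12) [0.43 1.28 2.55 4.08 1.78 0.  ] [546. -40.  89.] az -0.51 el 0.21 False
```

Call:
move_arm --increments '[{"offset":[0.03,-0.3,-0.1],"turn":0.03,"hand":1},{"offset":[0.05,-0.6,-0.15],"turn":0.06,"hand":1},{"offset":[0.07,-0.9,-0.2],"turn":0.09,"hand":1},{"offset":[0.07,-1,-0.2],"turn":0.12,"hand":1},{"offset":[0.07,-1,-0.2],"turn":0.12,"hand":1}]'

```text
clock: 23.22
ee_pos: [563.3, -124.7, 269.9]
tool_rot: [2.071, -0.035, 1.46]
force: [0.4, -0.2, 0.7]
width: 0.003
```

```bash
python3 st.py
cat > t4.py <<'E'
import sys
from plan import *
from station import monitor
s=monitor.observe(); q0=s["joint_positions"]; r=R.from_rotvec(s["tool_rot"]); m=r.as_matrix()
al=np.arctan2(m[2,1],m[2,0]); print("turn to y level",al/2/np.pi)
tg=np.array([float(x) for x in sys.argv[1:4]]); o=r.inv().apply(tg-s["ee_pos"])/200; print("off",o.round(3))
q,ok=callt(q0,o/max(1,abs(o).max()),al/2/np.pi); show("",q,ok); print(pts(q).round(0).tolist())
E
python3 t4.py 545 -40 90
```

```text
23.225 [ 0.095  0.693  2.671  3.736  1.536 -1.926] [ 563.3 -124.7  269.9] r 576.9 F [ 0.4 -0.2  0.7] dq 0.53
[[ 0.395 -0.349  0.85 ]
 [ 0.309 -0.821 -0.481]
 [ 0.865  0.452 -0.216]]
turn to y level 0.0766542439213681
off [-0.684 -0.722 -0.087]
 [ 0.43  1.27  2.55  4.08  1.76 -1.03] [545. -40.  90.] az -0.51 el 0.22 False
[[450.0, 240.0, 432.0], [395.0, 215.0, 367.0], [339.0, 189.0, 301.0], [284.0, 164.0, 236.0], [229.0, 139.0, 171.0], [292.0, 103.0, 154.0], [376.0, 55.0, 133.0], [461.0, 8.0, 112.0], [545.0, -40.0, 90.0]]
```

Call:
move_arm --increments '[{"offset":[-0.17,-0.18,-0.02],"turn":0.02,"hand":1},{"offset":[-0.34,-0.36,-0.04],"turn":0.04,"hand":1},{"offset":[-0.51,-0.54,-0.06],"turn":0.06,"hand":1},{"offset":[-0.68,-0.73,-0.09],"turn":0.077,"hand":1},{"offset":[-0.69,-0.73,-0.09],"turn":0.077,"hand":1}]'

```text
clock: 23.85
ee_pos: [544.6, -36.8, 84.9]
tool_rot: [2.159, -0.565, 1.73]
force: [-0.0, -0.1, 0.8]
width: 0.002
```

```bash
python3 st.py; python3 t4.py 624 -30 86
python3 - <<'E'
from station import viewer
import cv2
for n in("scene","top"): cv2.imwrite(f"pics/{n}1.png",viewer.capture(n))
E
```

```text
23.85 [ 0.44   1.275  2.545  4.084  1.758 -1.024] [544.6 -36.8  84.9] r 545.8 F [-0.  -0.1  0.8] dq 0.067
[[ 0.19  -0.49   0.851]
 [-0.107 -0.872 -0.478]
 [ 0.976 -0.    -0.218]]
turn to y level -5.167041035541411e-05
off [ 0.077 -0.224  0.321]
 [ 0.36  1.15  2.4   3.99  1.62 -1.27] [624. -30.  86.] az -0.51 el 0.22 False
[[461.0, 205.0, 485.0], [422.0, 191.0, 405.0], [384.0, 176.0, 326.0], [346.0, 162.0, 247.0], [308.0, 148.0, 167.0], [371.0, 112.0, 151.0], [455.0, 65.0, 130.0], [539.0, 17.0, 108.0], [624.0, -30.0, 86.0]]
```

View pics/scene1.png

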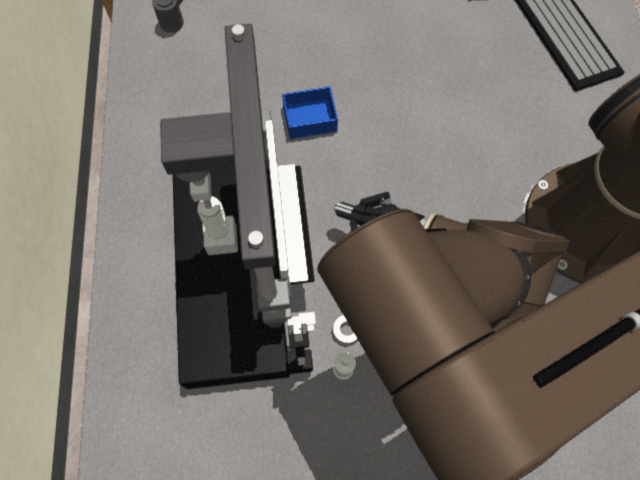

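View pics/top1.png

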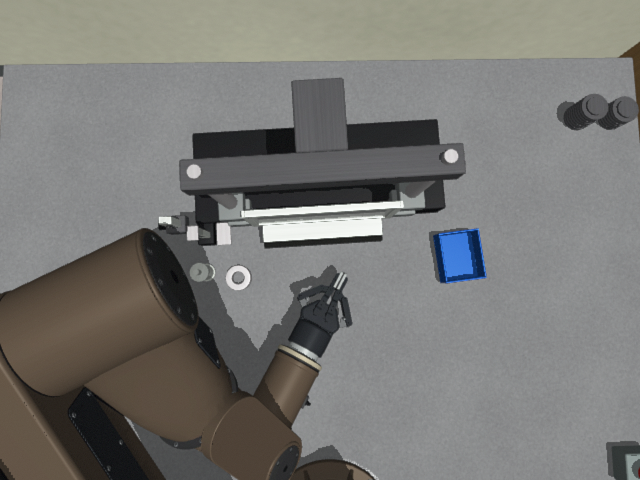

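Call:
move_arm --increments '[{"offset":[0.02,-0.07,0.1],"turn":0,"hand":1},{"offset":[0.04,-0.15,0.2],"turn":0,"hand":1},{"offset":[0.067,-0.22,0.31],"turn":0,"hand":1},{"offset":[0.067,-0.22,0.31],"turn":0,"hand":1},{"offset":[0.067,-0.22,0.31],"turn":0,"hand":1}]'

```text
clock: 24.58
ee_pos: [621.0, -33.0, 89.7]
tool_rot: [2.153, -0.567, 1.73]
force: [0.3, 0.2, 0.4]
width: 0.0
```

```bash
python3 st.py
python3 - <<'E'
from station import viewer
import cv2
cv2.imwrite(f"pics/top2.png",cv2.resize(viewer.capture("top")[190:340,220:420],None,fx=4,fy=4,interpolation=cv2.INTER_CUBIC))
E
```

```text
24.575 [ 0.357  1.143  2.406  3.988  1.622 -1.263] [621.  -33.   89.7] r 621.8 F [0.3 0.2 0.4] dq 0.021
[[ 0.188 -0.493  0.849]
 [-0.105 -0.87  -0.482]
 [ 0.977  0.001 -0.215]]
```

View pics/top2.png

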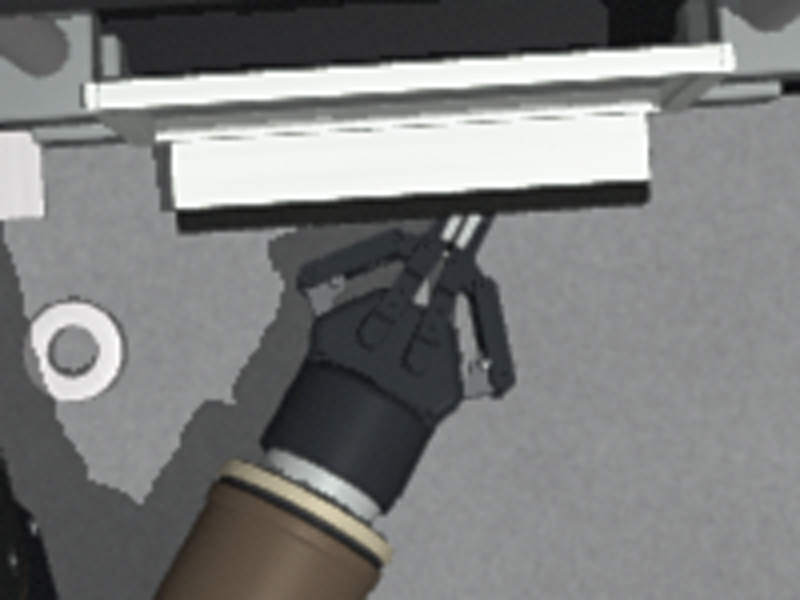

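Call:
move_arm --increments '[{"offset":[0.07,0,-0.015],"turn":0,"hand":1},{"offset":[0.16,0,-0.035],"turn":0,"hand":1},{"offset":[0.25,0,-0.055],"turn":0,"hand":1},{"offset":[0.34,0,-0.075],"turn":0,"hand":1},{"offset":[0.42,0,-0.092],"turn":0,"hand":1}]'

```text
clock: 25.25
ee_pos: [620.1, -32.7, 175.8]
tool_rot: [2.156, -0.565, 1.727]
force: [0.6, -0.2, -5.1]
width: 0.005
```

```bash
python3 st.py
```

```text
25.25 [ 0.358  0.917  2.465  3.989  1.509 -1.39 ] [620.1 -32.7 175.8] r 621.0 F [ 0.6 -0.2 -5.1] dq 0.363
[[ 0.19  -0.492  0.849]
 [-0.104 -0.87  -0.481]
 [ 0.976  0.003 -0.217]]
```

Call:
move_arm --increments '[{"offset":[0.07,0,-0.016],"turn":0,"hand":1},{"offset":[0.13,0,-0.029],"turn":0,"hand":1},{"offset":[0.185,0,-0.041],"turn":0,"hand":1},{"offset":[0.22,0,-0.049],"turn":0,"hand":1},{"offset":[0.24,0,-0.053],"turn":0,"hand":1}]'

```text
clock: 25.88
ee_pos: [620.1, -32.8, 225.4]
tool_rot: [2.156, -0.565, 1.727]
force: [-4.7, 0.6, -4.3]
width: 0.006
```

```bash
python3 st.py
python3 - <<'E'
from station import viewer
import cv2
t=viewer.capture("top"); s=viewer.capture("scene"); cv2.imwrite("pics/t3.png",t); cv2.imwrite("pics/s3.png",s)
cv2.imwrite("pics/t3z.png",cv2.resize(t[190:260,150:290],None,fx=5.5,fy=5.5,interpolation=cv2.INTER_CUBIC))
cv2.imwrite("pics/t3l.png",cv2.resize(t[180:260,235:395],None,fx=5,fy=5,interpolation=cv2.INTER_CUBIC))
cv2.imwrite("pics/s3z.png",cv2.resize(s[280:380,250:350],None,fx=6,fy=6,interpolation=cv2.INTER_CUBIC))
E
```

```text
25.875 [ 0.358  0.774  2.477  4.     1.422 -1.49 ] [620.1 -32.8 225.4] r 620.9 F [-4.7  0.6 -4.3] dq 0.087
[[ 0.191 -0.493  0.849]
 [-0.105 -0.87  -0.481]
 [ 0.976  0.003 -0.217]]
```

View pics/t3z.png

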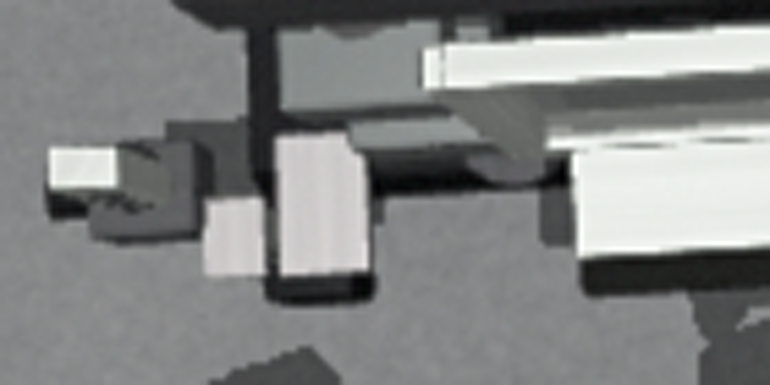

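View pics/s3z.png

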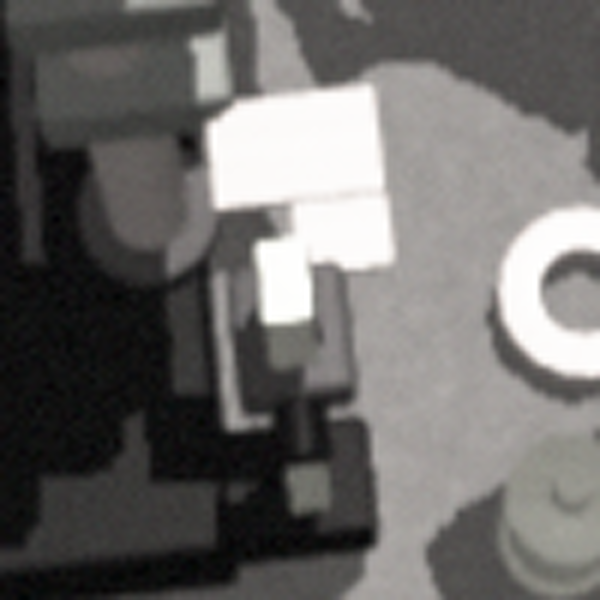

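View pics/t3l.png

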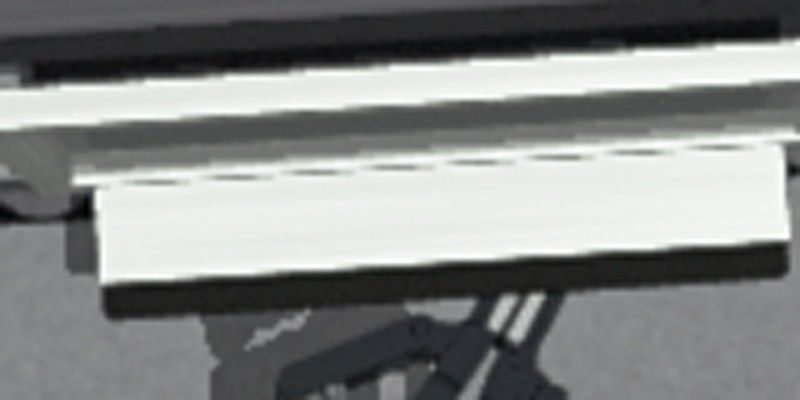

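Run:
```python
import cv2
t=cv2.imread("pics/t3.png"); s=cv2.imread("pics/s3.png")
cv2.imwrite("pics/a.png",cv2.resize(s[285:335,280:330],None,fx=12,fy=12,interpolation=cv2.INTER_CUBIC))
cv2.imwrite("pics/b.png",cv2.resize(t[205:250,180:235],None,fx=13,fy=13,interpolation=cv2.INTER_CUBIC))
print(s[308:326,304:318,1]); print(t[225:245,194:206,1])
```

```text
[[251 251 251 251 251 251 251 251 250 239 174 159 159 155]
 [251 251 251 251 251 251 251 252 251 243 174 158 162 157]
 [251 251 251 251 251 251 251 251 251 244 177 161 161 162]
 [250 249 246 244 242 241 241 239 240 229 176 160 157 159]
 [237 240 232 229 228 233 239 235 237 229 197 164 163 160]
 [235 239 241 241 245 247 250 251 251 247 219 169 163 163]
 [250 250 250 250 250 251 251 251 251 249 230 172 164 163]
 [250 251 251 251 251 251 251 251 251 250 236 173 158 161]
 [251 251 251 251 251 252 251 252 252 251 242 179 162 164]
 [251 252 252 252 252 252 252 252 252 252 247 184 162 162]
 [252 252 252 252 252 252 252 252 252 252 247 192 163 160]
 [252 252 252 252 252 252 252 252 252 251 247 200 167 159]
 [251 251 251 251 251 251 251 251 252 251 248 209 161 159]
 [251 251 251 251 251 251 251 252 252 252 248 221 164 159]
 [245 247 250 251 251 252 252 251 251 251 248 219 164 159]
 [202 210 236 250 250 250 250 245 241 240 234 201 163 161]
 [130 132 168 228 230 233 231 209 189 190 184 167 162 160]
 [132 125 115 138 151 154 158 151 148 157 158 157 166 159]]
[[ 98 105 108  70  27  36 120 201 205
[... 283 characters left out ...]
172  92  81 123 200 205 204 201 202]
 [202 198 202 178  93  80 122 200 205 203 200 202]
 [201 200 201 198 101  79 119 201 205 204 200 202]
 [201 199 202 201  98  77 107 200 205 204 200 201]
 [202 198 202 200  92  64 101 202 206 204 201 202]
 [202 199 201 202  97  51  89 202 207 203 201 203]
 [203 199 203 202  91  60 102 204 206 205 201 203]
 [203 200 202 202  97  37  80 202 208 206 203 207]
 [199 191 195 195 114  42  74 192 199 196 196 194]
 [145 128 132 108  55  33  45  91  82  75  74  77]
 [140 135 135 108  41  33  38  40  37  37  37  37]
 [141 139 137 134  49  33  37  40  37  39  41  41]
 [138 137 136 133  56  31  36  35  37  36  35  34]
 [136 136 135 132  88  51  45  28  28  17  17  19]]
```

View pics/a.png

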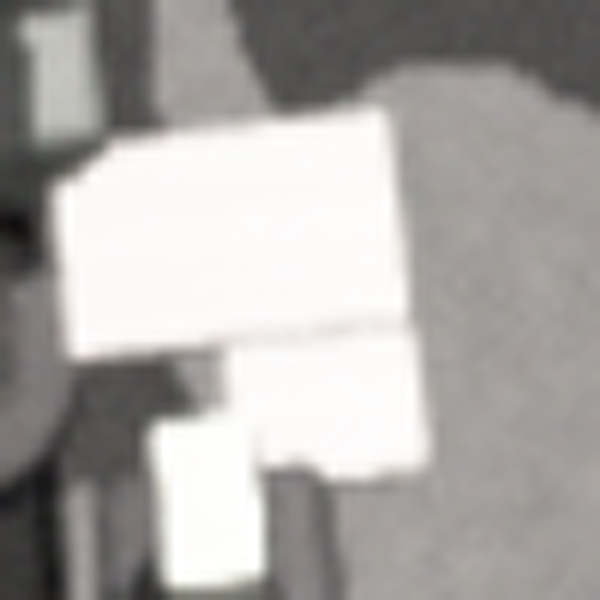

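View pics/b.png

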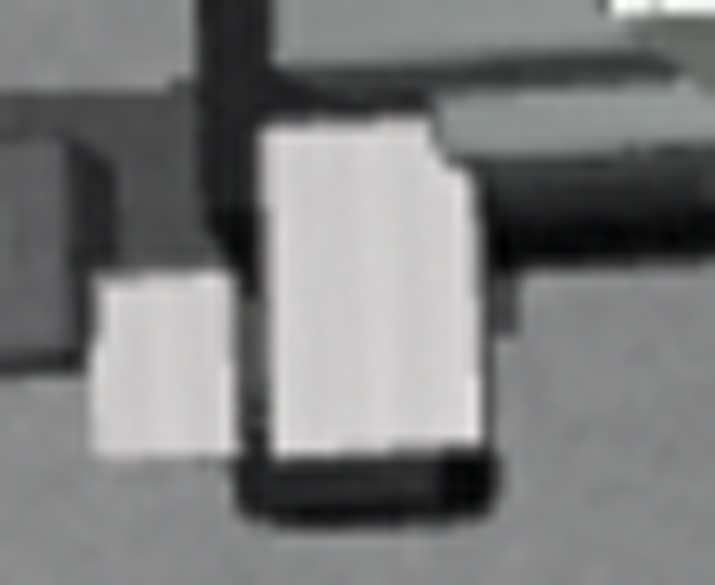

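Call:
move_arm --increments '[{"offset":[0.01,0,-0.002],"turn":0,"hand":1},{"offset":[0.018,0,-0.004],"turn":0,"hand":1},{"offset":[0.024,0,-0.005],"turn":0,"hand":1},{"offset":[0.028,0,-0.006],"turn":0,"hand":1},{"offset":[0.028,0,-0.006],"turn":0,"hand":1}]'

```text
clock: 26.6
ee_pos: [620.4, -32.6, 231.3]
tool_rot: [2.155, -0.565, 1.728]
force: [-2.0, -0.0, -3.1]
width: -0.0
```

```bash
cat > look.py <<'E'
import sys,cv2
from station import viewer
n=sys.argv[1]; t=viewer.capture("top"); s=viewer.capture("scene"); cv2.imwrite(f"pics/t{n}.png",t); cv2.imwrite(f"pics/s{n}.png",s)
cv2.imwrite(f"pics/sz{n}.png",cv2.resize(s[285:335,280:330],None,fx=12,fy=12,interpolation=cv2.INTER_CUBIC))
print(s[306:316,304:314,1]); print(t[228:238,195:204,1])
E
python3 st.py; python3 look.py 4
```

```text
26.6 [ 0.358  0.757  2.476  4.001  1.412 -1.502] [620.4 -32.6 231.3] r 621.3 F [-2.  -0.  -3.1] dq 0.002
[[ 0.19  -0.492  0.849]
 [-0.104 -0.87  -0.481]
 [ 0.976  0.002 -0.216]]
[[250 251 250 250 251 251 251 251 248 227]
 [250 251 251 251 251 251 251 251 248 233]
 [250 250 251 251 251 251 251 251 250 239]
 [251 250 251 251 251 251 250 251 250 243]
 [250 249 249 245 244 240 239 238 233 219]
 [230 231 229 214 207 191 190 191 190 176]
 [183 197 198 201 214 217 229 231 234 230]
 [237 241 241 242 246 248 250 251 250 246]
 [250 251 250 250 251 250 251 250 250 249]
 [250 250 250 250 250 251 251 251 251 249]]
[[198 200 174  91 116 197 204 202 200]
 [197 201 173  91 119 198 204 202 199]
 [198 200 171  91 116 200 203 202 200]
 [197 199 172  89  99 197 204 201 198]
 [198 197 176  90  98 198 204 201 199]
 [198 200 196  96 100 198 203 201 199]
 [197 199 199  97  99 199 204 201 200]
 [197 201 199  89  90 199 204 202 200]
 [197 201 200  94  83 198 204 202 200]
 [198 202 201  89  85 193 204 204 199]]
```

View pics/sz4.png

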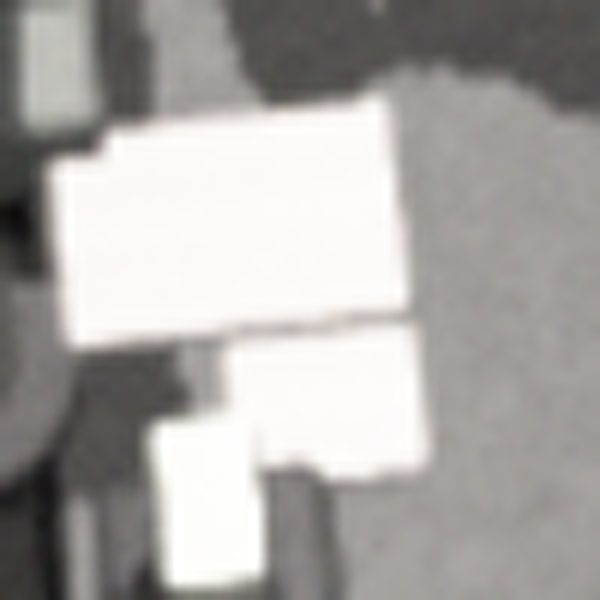

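Call:
move_arm --increments '[{"offset":[-0.05,0,0.011],"turn":0,"hand":1},{"offset":[-0.12,0,0.027],"turn":0,"hand":1},{"offset":[-0.16,0.1,-0.13],"turn":0,"hand":1},{"offset":[-0.2,0.2,-0.3],"turn":0,"hand":1},{"offset":[-0.22,0.25,-0.42],"turn":0,"hand":1}]'

```text
clock: 27.32
ee_pos: [517.8, -29.7, 205.9]
tool_rot: [2.152, -0.567, 1.727]
force: [-34.8, -39.1, 6.4]
width: 0.001
```

```bash
python3 st.py; python3 look.py 5
```

```text
27.325 [ 0.518  0.95   2.674  4.141  1.61  -1.164] [517.8 -29.7 205.9] r 518.6 F [-34.8 -39.1   6.4] dq 0.544
[[ 0.189 -0.495  0.848]
 [-0.104 -0.869 -0.484]
 [ 0.976  0.003 -0.216]]
[[247 247 247 246 248 247 248 248 244 216]
 [247 247 248 248 247 248 247 248 244 227]
 [247 247 248 247 248 248 248 248 247 235]
 [247 248 247 248 247 246 247 247 246 235]
 [247 246 245 241 239 233 235 231 226 207]
 [223 224 219 204 196 180 182 180 176 160]
 [173 184 187 189 200 207 219 224 228 221]
 [230 234 236 236 241 242 247 247 246 241]
 [246 247 247 246 247 247 247 247 247 243]
 [246 247 247 247 247 247 247 248 248 245]]
[[197 197 172  91 116 197 202 199 197]
 [196 197 170  91 118 197 201 199 197]
 [196 199 170  90 113 196 201 200 197]
 [195 196 169  88  98 195 202 200 197]
 [194 197 174  89  96 198 201 200 196]
 [195 198 195  96  97 196 202 200 198]
 [195 198 197  95  98 197 202 200 198]
 [196 198 198  89  89 197 201 200 197]
 [196 199 197  94  81 196 203 201 197]
 [195 200 198  88  84 191 203 201 198]]
```

View pics/t5.png

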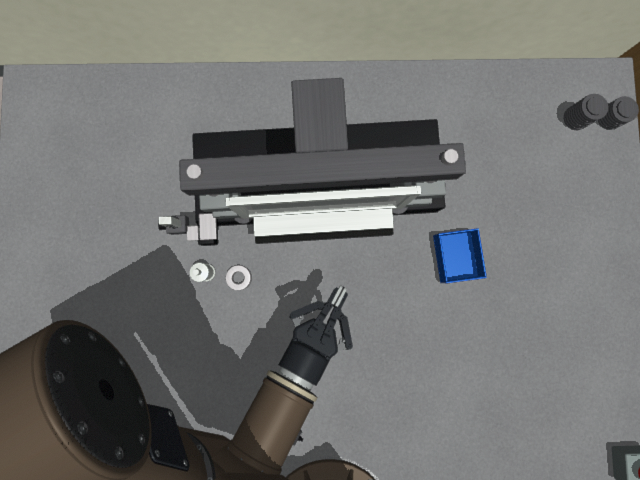

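```bash
python3 st.py
```

```text
27.425 [ 0.52   0.95   2.672  4.14   1.609 -1.165] [518.7 -27.9 205.3] r 519.4 F [ 0.5  0.1 -0.6] dq 0.072
[[ 0.189 -0.493  0.849]
 [-0.104 -0.87  -0.482]
 [ 0.976  0.003 -0.216]]
```

Call:
move_arm --increments '[{"offset":[0,0,0],"turn":0,"hand":1},{"offset":[0,0,0],"turn":0,"hand":1},{"offset":[0,0,0],"turn":0,"hand":1},{"offset":[0,0,0],"turn":0,"hand":1},{"offset":[0,0,0],"turn":0,"hand":1}]'

```text
clock: 28.05
ee_pos: [518.7, -28.0, 205.5]
tool_rot: [2.154, -0.565, 1.729]
force: [-0.1, 0.2, 0.0]
width: -0.0
```

```bash
python3 st.py; python3 look.py 6
python3 - <<'E'
import cv2,numpy as np
a=cv2.imread("pics/t6.png").astype(int);b=cv2.imread("pics/top0.png").astype(int)
for n,(y0,y1,x0,x1) in dict(bin=(230,285,435,488),collar=(264,292,224,252),damper=(262,282,190,214)).items(): print(n,abs(a-b)[y0:y1,x0:x1].mean().round(1))
from station import sign_off
print(sign_off())
E
```

```text
28.05 [ 0.52   0.949  2.671  4.14   1.609 -1.165] [518.7 -28.  205.5] r 519.5 F [-0.1  0.2  0. ] dq 0.004
[[ 0.189 -0.493  0.849]
 [-0.104 -0.87  -0.482]
 [ 0.976  0.003 -0.216]]
[[248 248 246 247 247 248 247 247 243 217]
 [247 248 248 248 248 248 247 248 245 226]
 [248 247 248 248 247 248 248 248 247 234]
 [248 248 247 248 247 247 247 246 246 237]
 [246 246 245 241 239 235 234 231 227 206]
 [223 222 218 199 195 178 182 184 174 161]
 [174 186 187 193 201 210 220 222 228 223]
 [230 233 235 237 242 242 246 246 247 242]
 [246 247 247 246 247 247 248 248 247 244]
 [247 247 247 247 247 248 247 248 248 245]]
[[195 197 172  90 115 196 202 200 197]
 [195 197 171  91 118 196 203 200 198]
 [197 197 169  92 113 196 201 199 197]
 [196 196 168  87  99 195 202 201 196]
 [195 195 174  90  95 197 202 200 197]
 [196 199 195  95  97 197 202 199 198]
 [194 198 198  95  96 197 202 199 197]
 [195 198 196  89  88 196 202 201 197]
 [195 199 198  92  82 197 201 200 196]
 [195 199 199  87  85 191 201 202 198]]
bin 4.4
collar 6.3
damper 6.0
the job is handed in; nothing more can be done
None
```

The guard window is raised and left standing at about the height of the mark, and I handed the job in at 28 s of the 45 s allowed.

**How it was done:** The moves only allow shifts and turns about the tool's own axis, so the gripper could not be tilted directly. I tilted it to nearly level by steering the arm against its reach and joint limits. That took about 22 s of the time. The shut fingertips then went under the lip and pushed the window straight up, with about 3–5 N upward. I checked the pointers in both cameras and raised it about 6 mm more. Then I lowered the fingers, backed them about 85 mm clear of the lip, and let the arm settle.

**Last checks:**
- **Pointer height:** From the gap between the pointers, the top camera puts the window about 1–1.5 mm low. The scene camera puts it between level and about 3 mm low, depending on the background brightness I assume in the gap. Both are within the 7 mm allowed.
- **Standing still:** The pointer edges look the same before and after the fingers left, and again 0.6 s later.
- **Loose parts:** All three appear in the same place in the top camera.
- **Contact:** The final tool force was about 0 N and the arm was nearly at rest.

**Readings that stood out:**
- **Force spike:** The tool force read about 35–39 N along x and y as the retreat stopped, and was back to zero 0.1 s later. I took it as braking inertia, since nothing was visibly touching.
- **Joint limit:** The last joint's angle read -2.922 against the stated limit of -2.92. I took that as rounding in the stated limit.

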